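Put the last receivers on charge

ROBOT

A 6-joint arm with a two-finger parallel gripper is mounted at the origin on the work surface. World frame = base frame: x ahead of the robot, y to its left, z up, the work surface at z = 0. Lengths are in m, angles in rad, forces in N, time in s.
With the tool pointing down it reaches from about 0.25 to 0.725 m from the base axis. Payload 4 kg.
Tool frame: the origin (TCP) lies midway between the tips of the shut fingers; the grasp point (between the pads) lies 19 mm behind it; z points along the fingers, y is the line along which they close (so a half turn about z gives the same grasp; the last joint's range is limited). The gripper opens to 85 mm and grips with 20 to 120 N. Pads are 22 mm wide; open, the fingers measure 114 mm over their backs; the gripper's body (76 mm by 85 mm) begins 54 mm behind the grasp point. The pads swing forward as they close: fully open they stand 13 mm farther back than shut.
Start: joints at [1.321, 0.241, 0.005, 1.335, 0, 1.571], TCP at [0.124, 0.484, 0.202] pointing down, gripper open.
Joint ranges: [-2.72, 2.72], [-1.05, 1.87], [-1.09, 1.28], [-1.99, 2.15], [-1.42, 1.44], [-3.14, 3.14]. Speed limits (rad/s): [2.79, 2.79, 3.14, 3.14, 3.14, 3.14].

INTERFACE

Orientations are given as a unit quaternion [x, y, z, w].
In Python, from workcell import bot gives the robot as it stands.
- The arm moves only by the tool play_rows, never from a script. Its argument "moves" is a list of rows, each a list of 3 entries, a list of its own where there are three numbers: the opening, from -1 (shut) to 1 (fully open), then the shift along the tool's x, y, z in cm, then the turn, a rotation vector about the tool's x, y, z in rad. A call has 1 to 12 rows; each row shifts and turns the commanded pose from where the row before left it, along the tool's axes as they then stand; what a row does not reach is not made up. A row lasts 1/12 s, in which the tool goes at most 41.7 mm and 7.16 degrees, less where a joint would pass 70% of its speed; a pose out of reach is approached as far as the arm can. A call is refused whole if a number of a shift passes 4.17 or a number of a turn 0.125, either way. A call with a gripper value outside its range is refused whole. The fingers move at their own pace and stop on an object; the grip force is fixed at half the most. Time passes only in rows, so rows that do not move let the fingers close. It gives the time, the measured TCP pose, the force and the opening at its end, in the units of the state.
- bot.get_obs(): the state, without advancing time (a new reading comes with each control period).
- bot.camera(name): name is "scene" or "top" or "wrist"; returns (picture, depth): 420x560x3 uint8, red, green, blue; 420x560 float32, m along the optical axis (not along the pixel's ray), 0 where there is no reading.
- bot.camera_info(name): a dict with "K" (3x3 intrinsics, pixels), "world_from_camera" (4x4, takes a point from camera to world coordinates); the wrist camera has in their place "T_tool_cam" (4x4, takes a point from camera to tool coordinates, whose origin is the TCP and whose axes are the flange's). Camera axes: x right, y up, looking along -z (the intrinsics and any distortion apply to the point x, -y, -z); pixel columns grow to the right and rows downward; lengths in m; the calibration is good to about 2 mm. A picture is of the moment at which its call begins: read the wrist's pose just before it. camera_info takes no time and is no camera call.
- bot.job_done(): hands the job in, once; it reports no verdict.
The state is a dict: "clock": time; "joint_pos": joint angles; "joint_vel": joint speeds; "tau": joint torques, N m; "eef_pos": TCP position; "tool_rot": TCP orientation; "ft_force": force on the tool from outside, world axes, zero at the start; "ft_torque": the same for the moment, N m; "grip_width": finger opening in m.
Only numpy, scipy, OpenCV 4.12 (cv2) and the standard library are available. Lean on these libraries where they do the work, as an engineer would, in place of code of your own. Each camera call takes 0.05 s, during which the arm holds its last target. There are 200 camera calls.

TASK

Put the two pocket receivers from the white hand-in stand on charge: stand each one upright in a free slot of the charging rack, foot fully down and its screen facing the same way as the receivers already there, and slide the rack's recessed power switch fully on, towards the green dot. Lower them in gently, do not drop or ram them, and leave everything else as it is.

Things in the scene. Friction and masses are not known exactly. Their poses are not given: they have to be found in the camera images.
- pack_a: pocket receiver to be put on charge: flat dark box 18 thick x 62 wide x 112 tall, 140 g, a blue band round it near the top, a 14 mm stub aerial (8 mm thick) on its top 23 mm to the +y side. Origin: centre of its foot; +z: from the foot to the top, +x: out of the face with screen and buttons (thickness direction), +y: along the width. It starts lying back on the hand-in stand, foot down, screen outwards; its upper 46 mm stick out past the stand's back plate, free on both faces
- pack_b: second pocket receiver to be put on charge, the same as pack_a and also lying on the stand, beside it
- pack_a_front (a point): point on pack_a's screen-side face, 10 mm above its foot, 9 mm from its mid plane
- pack_b_front (a point): the same point on pack_b
- docked_1: pocket receiver like pack_a (same axes), already standing in one of the charger's slots; stays there
- docked_2: another one already in a slot; stays there. Which two slots are taken varies
- charger: charging rack, pale grey, fixed to the table, 95 (x) x 330 (y) x 45 high; origin at the centre of its underside. Five slots in one row along its y, 48 apart, centred at charger y -141, -93, -45, +3 and +51; a dark control deck with the power switch fills the last 90 at the +y end, its top also 45 high. Packs in it stand upright, foot down, with their screens towards the charger's -y (pack +x = charger -y)
- power (a joint): the charger's power switch: 0 = off, 0.010 m = on, slides along the charger's +x, away from the white dot towards the green dot, 10 mm of travel; about 1.5 N of friction, no spring, stays where it is left
- switch_nub (a point): centre of the top of the orange switch nub, 8 long (charger x) x 14 wide x 6 high, its top flush with the deck. It sits in a recess 48 long (x) x 24 wide (y) x 7 deep, centred on the deck at charger x 0, y +120; when off the nub's centre is at charger x +8, so 28 mm of the recess lie open behind it (on its -x side) for a fingertip. From the recess centre the deck reaches 45 to the charger's +y end and 47 to its front and back edges
- stand: white bent-sheet hand-in stand, fixed, 200 wide (y), origin on the table under the middle of the packs' feet. Its back plate leans 0.55 rad from the vertical (tops towards the stand's -x) and supports the packs' backs up to 66 mm from the foot; a ledge with a 10 mm lip holds the feet; foot centres are 16 above the table
- remote: black remote control lying flat, 170 x 45 x 18; origin at the centre of its underside; stays
- disc_case: flat disc case 125 x 142 x 10; origin at the centre of its underside; stays
- battery_box: small carton 75 x 60 x 52; origin at the centre of its underside; stays
- mug: white mug, 82 across, 95 high, origin under its centre; stays
- tape: roll of black tape lying flat, 100 across, 19 high, origin under its centre; stays
- slot0 (a point): centre of the floor of slot 0 (at the -y end); axes as the charger's. Slot opening 67 (x) x 22 (y), 33 deep with a 4 mm bevel round its mouth, floor 12 above the table
- slot1 (a point): centre of the floor of slot 1 (counted from the -y end); axes as the charger's. Slot opening 67 (x) x 22 (y), 33 deep with a 4 mm bevel round its mouth, floor 12 above the table
- slot2 (a point): centre of the floor of slot 2 (counted from the -y end); axes as the charger's. Slot opening 67 (x) x 22 (y), 33 deep with a 4 mm bevel round its mouth, floor 12 above the table
- slot3 (a point): centre of the floor of slot 3 (counted from the -y end); axes as the charger's. Slot opening 67 (x) x 22 (y), 33 deep with a 4 mm bevel round its mouth, floor 12 above the table
- slot4 (a point): centre of the floor of slot 4 (beside the control deck); axes as the charger's. Slot opening 67 (x) x 22 (y), 33 deep with a 4 mm bevel round its mouth, floor 12 above the table
Things that resemble listed ones, but are neither listed nor needed, are in the scene too. What is shaped like the pack_b but pink or turquoise is not meant. What is shaped like the pack_a but orange or yellow is not meant.

How it is judged:
At the end, for the whole second after the job is handed in: pack_a and pack_b each stand at rest in a slot of their own: foot within 4 mm of the slot floor and within 5 mm of its centre both ways, within 0.2 rad of upright, screen towards the charger's -y like the others; the power switch is at least 8.5 mm towards on (of 10) (((x of pack_a in the frame of slot0 between -0.005 and 0.005 m and y of pack_a in the frame of slot0 between -0.005 and 0.005 m and z of pack_a in the frame of slot0 below 0.004 m and y of pack_a_front in the frame of slot0 below -0.003 m) or (x of pack_a in the frame of slot1 between -0.005 and 0.005 m and y of pack_a in the frame of slot1 between -0.005 and 0.005 m and z of pack_a in the frame of slot1 below 0.004 m and y of pack_a_front in the frame of slot1 below -0.003 m) or (x of pack_a in the frame of slot2 between -0.005 and 0.005 m and y of pack_a in the frame of slot2 between -0.005 and 0.005 m and z of pack_a in the frame of slot2 below 0.004 m and y of pack_a_front in the frame of slot2 below -0.003 m) or (x of pack_a in the frame of slot3 between -0.005 and 0.005 m and y of pack_a in the frame of slot3 between -0.005 and 0.005 m and z of pack_a in the frame of slot3 below 0.004 m and y of pack_a_front in the frame of slot3 below -0.003 m) or (x of pack_a in the frame of slot4 between -0.005 and 0.005 m and y of pack_a in the frame of slot4 between -0.005 and 0.005 m and z of pack_a in the frame of slot4 below 0.004 m and y of pack_a_front in the frame of slot4 below -0.003 m)) and ((x of pack_b in the frame of slot0 between -0.005 and 0.005 m and y of pack_b in the frame of slot0 between -0.005 and 0.005 m and z of pack_b in the frame of slot0 below 0.004 m and y of pack_b_front in the frame of slot0 below -0.003 m) or (x of pack_b in the frame of slot1 between -0.005 and 0.005 m and y of pack_b in the frame of slot1 between -0.005 and 0.005 m and z of pack_b in the frame of slot1 below 0.004 m and y of pack_b_front in the frame of slot1 below -0.003 m) or (x of pack_b in the frame of slot2 between -0.005 and 0.005 m and y of pack_b in the frame of slot2 between -0.005 and 0.005 m and z of pack_b in the frame of slot2 below 0.004 m and y of pack_b_front in the frame of slot2 below -0.003 m) or (x of pack_b in the frame of slot3 between -0.005 and 0.005 m and y of pack_b in the frame of slot3 between -0.005 and 0.005 m and z of pack_b in the frame of slot3 below 0.004 m and y of pack_b_front in the frame of slot3 below -0.003 m) or (x of pack_b in the frame of slot4 between -0.005 and 0.005 m and y of pack_b in the frame of slot4 between -0.005 and 0.005 m and z of pack_b in the frame of slot4 below 0.004 m and y of pack_b_front in the frame of slot4 below -0.003 m)) and angle between each of pack_a, pack_b's own z axis and vertical below 0.2 rad and linear speed of each of pack_a, pack_b below 0.02 m/s and value of joint power above 0.0085 m); the robot touches nothing.
It fails at once if a receiver already in the charger is moved more than 12 mm (distance of any of docked_1, docked_2 from where it was at the start of the episode above 0.012 m).
It fails at once if a receiver is let fall: it moves faster than 0.5 m/s with no finger on it (a drop of about 15 mm or more) ((linear speed of pack_a above 0.5 m/s and contact force between pack_a and the fingers below 0.5 N) or (linear speed of pack_b above 0.5 m/s and contact force between pack_b and the fingers below 0.5 N)).
It fails at once if a receiver is rammed into the charger (more than 60 N between them) (contact force between any of pack_a, pack_b and charger above 60 N).
It fails at once if the remote control, disc case, battery carton, mug or roll of tape is moved more than 30 mm (distance of any of remote, disc_case, battery_box, mug, tape from where it was at the start of the episode above 0.03 m).
It also fails if it takes over 72 s, if anything falls off the work surface, if the arm or the gripper's body presses on something with over 40 N, if the wrist force passes 120 N, or if a joint passes its speed limit or range.

## Working session

There is one attempt and no reset: what is moved stays moved. The work goes in short steps, Python scripts to look and compute and a tool call to move; the robot and the scene stay as the last step left them, time stands still between calls to the robot, and variables do not carry over. Pictures are saved under pics/ and viewed, on a budget of 10 in all, crops included, one or two more only if the job needs it, and the job is handed in when it is done.

Besides the shell and the picture viewer there is one more tool, called after "Emit:" by a JSON object that holds its "op" and its "data". play_rows: Moves the arm, as the interface text tells. Its arguments: {"type":"object","properties":{"moves":{"type":"array"}},"required":["moves"]}

```bash
mkdir -p pics; ls; python3 - <<'E'
from workcell import bot
import cv2,numpy as np
o=bot.get_obs();print({k:np.round(v,3) for k,v in o.items()})
for n in("scene","top"):
    p,d=bot.camera(n);np.savez(f"{n}.npz",p=p,d=d,**bot.camera_info(n))
    cv2.imwrite(f"pics/{n}.png",p[:,:,::-1]);i=bot.camera_info(n);print(n,i)
print(bot.camera_info("wrist"))
a=cv2.imread("pics/top.png");cv2.imwrite("pics/top1.png",cv2.resize(a,(800,600),interpolation=cv2.INTER_CUBIC))
E
```

```text
pics
{'clock': np.float64(0.0), 'joint_pos': array([1.321, 0.241, 0.004, 1.335, 0.   , 1.571]), 'joint_vel': array([-0.001,  0.002,  0.   , -0.   ,  0.   ,  0.002]), 'tau': array([-1.0000e-03, -3.7232e+01,  2.5241e+01,  1.7000e-02, -0.0000e+00,
       -0.0000e+00]), 'eef_pos': array([0.123, 0.484, 0.201]), 'tool_rot': array([ 0.125,  0.992, -0.001, -0.   ]), 'ft_force': array([-0.023,  0.15 , -0.255]), 'ft_torque': array([-0.019, -0.05 ,  0.023]), 'grip_width': np.float64(0.085)}
scene {'K': array([[463.82076331,   0.        , 283.38444149],
       [  0.        , 463.82076331, 220.09278234],
       [  0.        ,   0.        ,   1.        ]]), 'world_from_camera': array([[-0.87596504, -0.2770832 ,  0.39485459,  0.97153585],
       [ 0.48227816, -0.48669998,  0.72837553,  0.81152255],
       [-0.0096449 ,  0.82846124,  0.55996335,  0.72346032],
       [ 0.        ,  0.        ,  0.        ,  1.        ]])}
top {'K': array([[538.0106029 ,   0.        , 286.24497556],
       [  0.        , 538.0106029 , 205.27350917],
       [  0.        ,   0.        ,   1.        ]]), 'world_from_camera': array([[ 0.02224768,  0.99156302, -0.12770206,  0.31894677],
       [-0.99973617,  0.02133517, -0.00850922, -0.03436459],
       [-0.00571289,  0.12785768,  0.99177607,  1.43372016],
       [ 0.        ,  0.        ,  0.        ,  1.        ]])}
{'K': array([[289.24182232,   0.        , 281.02014834],
       [  0.        , 289.24182232, 210.2507211 ],
       [  0.        ,   0.        ,   1.        ]]), 'T_tool_cam': array([[-9.98888696e-05,  9.56737690e-01,  2.90951855e-01,
         7.37027445e-02],
       [ 9.99999940e-01, -6.62192675e-07,  3.45494990e-04,
         3.64123004e-04],
       [ 3.30740745e-04,  2.90951872e-01, -9.56737633e-01,
        -1.72068082e-01],
       [ 0.00000000e+00,  0.00000000e+00,  0.00000000e+00,
         1.00000000e+00]])}
```

View pics/top1.png

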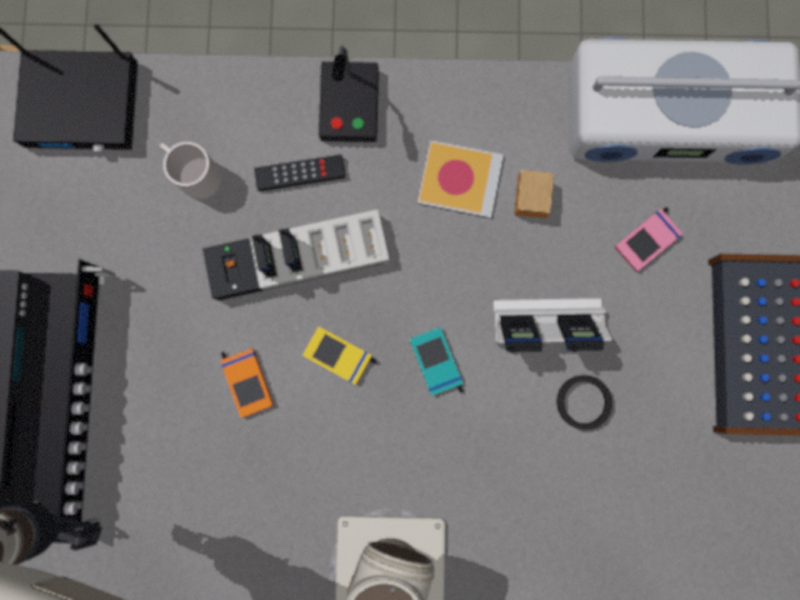

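View pics/scene.png

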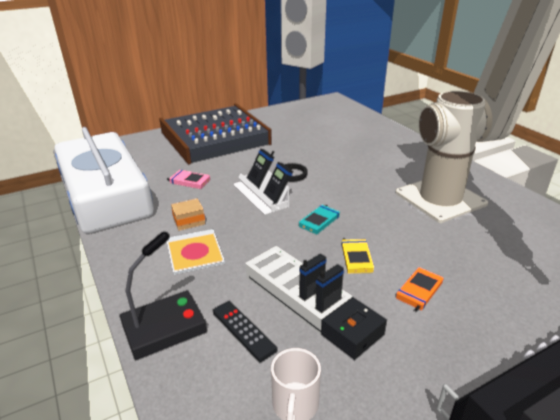

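The top view (800×600) shows the charger at about (295,255), with the deck at its left (+y) end and the green dot on the far side (+x). Slots 3 and 4, next to the deck, are taken, so 0–2 are free. The stand is at about (550,322), with the two dark packs leaning towards the robot. The scene view agrees.

```bash
cat > h.py <<'E'
import numpy as np,cv2
from scipy.spatial.transform import Rotation as R
def cloud(d,K,T):
    v,u=np.mgrid[:d.shape[0],:d.shape[1]]
    c=np.stack([(u-K[0,2])/K[0,0]*d,-(v-K[1,2])/K[1,1]*d,-d],-1)
    return c@T[:3,:3].T+T[:3,3]
def wristT(bot):
    o=bot.get_obs();T=np.eye(4);T[:3,:3]=R.from_quat(o['tool_rot']).as_matrix();T[:3,3]=o['eef_pos']
    return T@bot.camera_info('wrist')['T_tool_cam']
E
python3 - <<'E'
from h import *
z=np.load('top.npz');P=cloud(z['d'],z['K'],z['world_from_camera']);p=z['p'].astype(int)
t=P[...,2];print('table z',np.median(t[260:290,200:240]),np.std(t[260:290,200:240]))
print('z charger pale',np.round(t[170:190:4,215:262:6],3))
m=np.zeros(t.shape,bool);m[140:215,138:275]=1
m&=(t>.03)&(t<.057)
n,l,s,c=cv2.connectedComponentsWithStats(m.astype(np.uint8));k=1+np.argmax(s[1:,4]);print(s[k])
q=P[l==k];r=cv2.minAreaRect((q[:,:2]*1000).astype(np.float32));print(r)
# stand region
m=np.zeros(t.shape,bool);m[205:250,340:430]=1
hsv=cv2.cvtColor(z['p'],cv2.COLOR_RGB2HSV)
b=m&(hsv[...,0]>100)&(hsv[...,0]<130)&(hsv[...,1]>130)
n,l,s,c=cv2.connectedComponentsWithStats(b.astype(np.uint8))
for k in range(1,n):
    if s[k,4]>8: print('blue',s[k],P[l==k].mean(0).round(4),P[l==k].min(0).round(3),P[l==k].max(0).round(3))
dk=m&(p.sum(2)<180)&(t>.02)
n,l,s,c=cv2.connectedComponentsWithStats(dk.astype(np.uint8))
for k in range(1,n):
    if s[k,4]>50:
        q=P[l==k];print('dark',s[k],q.mean(0).round(4),q.min(0).round(3),q.max(0).round(3))
        A=np.c_[q[:,:2],np.ones(len(q))];w=np.linalg.lstsq(A,q[:,2],rcond=None)[0];print(' plane',w.round(3),np.std(A@w-q[:,2]).round(4))
w=m&(p.min(2)>150)&(t>.005);q=P[w];r=cv2.minAreaRect((q[:,:2]*1000).astype(np.float32));print('stand',r)
E
```

```text
table z 0.0011573937598431394 0.0826485284794025
z charger pale [[0.045 0.012 0.044 0.053 0.008 0.016 0.047 0.013]
 [0.043 0.012 0.017 0.045 0.011 0.011 0.046 0.014]
 [0.047 0.017 0.015 0.044 0.021 0.007 0.045 0.045]
 [0.05  0.041 0.014 0.046 0.04  0.045 0.042 0.045]
 [0.051 0.047 0.046 0.048 0.047 0.048 0.042 0.022]]
[ 142  147  130   63 3448]
((566.8076171875, 189.23988342285156), (97.40826416015625, 331.4661560058594), 13.790777206420898)
blue [396 235  25   5  48] [ 0.4156 -0.3184  0.1349] [ 0.319 -0.356  0.095] [ 0.424 -0.034  1.434]
blue [354 236  24   4  53] [ 0.414  -0.2197  0.107 ] [ 0.409 -0.249  0.098] [ 0.419 -0.191  0.116]
dark [351 221  29  26 510] [ 0.4258 -0.2198  0.0852] [ 0.319 -0.253  0.021] [ 0.464 -0.034  1.434]
 plane [-1.846  1.005  1.092] 0.0483
dark [391 221  32  25 520] [ 0.4294 -0.3225  0.0881] [ 0.319 -0.357  0.025] [ 0.466 -0.034  1.434]
 plane [-1.99  1.82  1.53] 0.0535
stand ((432.5486755371094, -199.79002380371094), (124.26370239257812, 381.63116455078125), 16.442522048950195)
```

```bash
cat >> h.py <<'E'
def plan(bot,p1,R1,n=None,vmax=.038,start=None):
    """rows (tool axes, cm / rad) for a straight line from the present (or given) pose; printed for reading"""
    o=bot.get_obs();p0,R0=start if start else (np.array(o['eef_pos']),R.from_quat(o['tool_rot']))
    w=(R0.inv()*R1).as_rotvec();D=np.array(p1)-p0
    n=n or int(max(np.ceil(np.linalg.norm(D)/vmax),np.ceil(np.linalg.norm(w)/.12),1))
    w=np.round(w/n,4);dR=R.from_rotvec(w);p=p0.copy();Rc=R0
    print('n',n,'turn/row',w.tolist())
    for i in range(n):
        s=np.round(Rc.inv().apply(np.array(p0)+D*(i+1)/n-p)*100,2);p=p+Rc.apply(s/100);Rc=Rc*dR;print(s.tolist(),end=' ')
    print();return p,Rc
def tool(yaxis,z=(0,0,-1)):
    y=np.array(yaxis,float);z=np.array(z,float);y/=np.linalg.norm(y);z/=np.linalg.norm(z)
    return R.from_matrix(np.c_[np.cross(y,z),y,z])
E
python3 - <<'E'
from h import *
from workcell import bot
a=np.radians(13.8)
plan(bot,[.567,.189,.20],tool([-np.sin(a),np.cos(a),0]),n=16)
E
```

```text
n 16 turn/row [-0.0001, -0.0, -0.0307]
[-3.14, -1.1, 0.01] [-3.11, -1.2, 0.01] [-3.07, -1.29, 0.01] [-3.02, -1.38, 0.01] [-2.99, -1.48, 0.01] [-2.93, -1.57, 0.01] [-2.89, -1.66, 0.0] [-2.84, -1.74, 0.01] [-2.78, -1.83, 0.01] [-2.72, -1.92, 0.01] [-2.66, -2.0, 0.01] [-2.6, -2.08, 0.01] [-2.54, -2.15, 0.0] [-2.46, -2.24, 0.01] [-2.4, -2.31, 0.01] [-2.33, -2.38, 0.01]
```

Emit:
{"op": "play_rows", "data": {"moves": [[1, [-3.14, -1.1, 0], [0, 0, -0.031]], [1, [-3.1, -1.2, 0], [0, 0, -0.031]], [1, [-3.07, -1.3, 0], [0, 0, -0.031]], [1, [-3.0, -1.4, 0], [0, 0, -0.031]], [1, [-3.0, -1.5, 0], [0, 0, -0.031]], [1, [-2.9, -1.6, 0], [0, 0, -0.031]], [1, [-2.9, -1.66, 0], [0, 0, -0.031]], [1, [-2.84, -1.74, 0], [0, 0, -0.031]]]}}

```text
clock: 0.77
eef_pos: [0.346, 0.3352, 0.2017]
tool_rot: [0.0, 1.0, -0.0, -0.0]
ft_force: [0.0, 1.0, 0.6]
grip_width: 0.0852
```

Emit:
{"op": "play_rows", "data": {"moves": [[1, [-2.8, -1.8, 0], [0, 0, -0.031]], [1, [-2.7, -1.9, 0], [0, 0, -0.031]], [1, [-2.7, -2.0, 0], [0, 0, -0.031]], [1, [-2.6, -2.1, 0], [0, 0, -0.031]], [1, [-2.5, -2.15, 0], [0, 0, -0.031]], [1, [-2.5, -2.2, 0], [0, 0, -0.031]], [1, [-2.4, -2.3, 0], [0, 0, -0.031]], [1, [-2.3, -2.4, 0], [0, 0, -0.031]], [1, [0, 0, 0], [0, 0, 0]], [1, [0, 0, 0], [0, 0, 0]]]}}

```text
clock: 1.6
eef_pos: [0.5681, 0.189, 0.2006]
tool_rot: [-0.121, 0.993, -0.0, -0.001]
ft_force: [-0.6, 0.0, -0.5]
grip_width: 0.0852
```

```bash
python3 - <<'E'
from h import *
from workcell import bot
T=wristT(bot);p,d=bot.camera('wrist');K=bot.camera_info('wrist')['K'];o=bot.get_obs();print(o['eef_pos'],o['joint_pos'].round(3))
np.savez('w1.npz',p=p,d=d,K=K,T=T);cv2.imwrite('pics/w1.png',p[:,:,::-1])
P=cloud(d,K,T);t=P[...,2]
ok=(d>0)
m=ok&(t>.038)&(t<.052)&(abs(P[...,0]-.567)<.15)&(abs(P[...,1]-.19)<.25)
n,l,s,c=cv2.connectedComponentsWithStats(m.astype(np.uint8));k=1+np.argmax(s[1:,4]);q=P[l==k]
print(s[k],np.median(q[:,2]),cv2.minAreaRect((q[:,:2]*1000).astype(np.float32)))
# lateral percentile fit
for it in (13.0,13.8,14.5):
    a=np.radians(it);ex=np.array([np.cos(a),np.sin(a)]);ey=np.array([-np.sin(a),np.cos(a)])
    print(it,np.percentile(q[:,:2]@ex,[.5,99.5]).round(4),np.percentile(q[:,:2]@ey,[.5,99.5]).round(4))
E
```

```text
[0.56716388 0.18982061 0.20091935] [0.323 0.442 0.29  1.421 0.    0.078]
[  132   147   297    82 16388] 0.04511711228803239 ((568.62841796875, 188.18043518066406), (95.70625305175781, 330.78375244140625), 13.634953498840332)
13.0 [0.548  0.6439] [-0.1084  0.2192]
13.8 [0.5496 0.6442] [-0.1167  0.2109]
14.5 [0.5491 0.6457] [-0.124   0.2037]
```

View pics/w1.png

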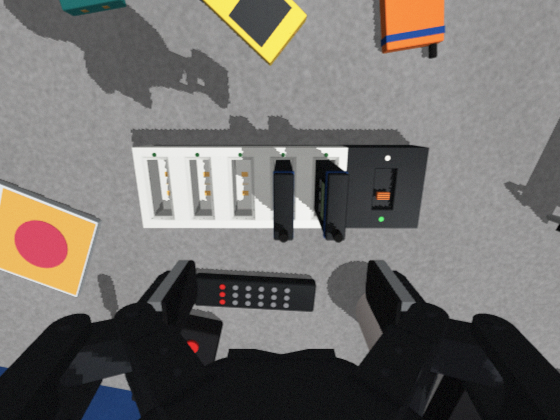

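```bash
python3 - <<'E'
from h import *
from workcell import bot
z=np.load('w1.npz');P=cloud(z['d'],z['K'],z['T'])
a=np.radians(13.64);ex=np.array([np.cos(a),np.sin(a)]);ey=np.array([-np.sin(a),np.cos(a)]);c=np.array([.5686,.1882])
X=(P[...,:2]-c)@ex;Y=(P[...,:2]-c)@ey
m=(P[...,2]<.036)&(P[...,2]>.006)&(abs(X)<.044)&(Y<-.02)&(Y>-.16)
n,l,s,_=cv2.connectedComponentsWithStats(m.astype(np.uint8))
for k in range(1,n):
    if s[k,4]>150:print('hole X,Y range',np.percentile(X[l==k],[1,99]).round(4),np.percentile(Y[l==k],[1,99]).round(4),s[k,4])
h=cv2.cvtColor(z['p'],cv2.COLOR_RGB2HSV);o=(h[...,0]<16)&(h[...,1]>170)&(h[...,2]>120)&(abs(X)<.047)&(abs(Y-.12)<.04)&(abs(P[...,2]-.045)<.01)
print('nub',np.percentile(X[o],[2,50,98]).round(4),np.percentile(Y[o],[2,50,98]).round(4),P[o][:,2].mean(),o.sum())
s,c=np.sin(.55),np.cos(.55)
plan(bot,[.356,-.27,.20],tool([-c,0,-s],[s,0,-c]),n=18)
E
```

```text
hole X,Y range [-0.0296  0.0344] [-0.1528 -0.1388] 913
hole X,Y range [-0.0294  0.0341] [-0.1045 -0.0885] 945
hole X,Y range [-0.0295  0.034 ] [-0.0563 -0.0373] 980
nub [0.0034 0.0059 0.0098] [0.1128 0.1195 0.1262] 0.044377319483349276 68
n 18 turn/row [0.026, -0.0203, -0.0717]
[1.76, -2.19, 0.01] [1.91, -2.07, 0.03] [2.05, -1.92, 0.03] [2.19, -1.76, 0.05] [2.3, -1.61, 0.04] [2.42, -1.43, 0.03] [2.52, -1.26, 0.02] [2.59, -1.07, -0.0] [2.67, -0.88, -0.04] [2.73, -0.7, -0.06] [2.76, -0.49, -0.11] [2.79, -0.3, -0.15] [2.8, -0.11, -0.21] [2.8, 0.09, -0.26] [2.78, 0.28, -0.32] [2.74, 0.47, -0.39] [2.7, 0.66, -0.45] [2.63, 0.83, -0.54]
```

Emit:
{"op": "play_rows", "data": {"moves": [[1, [1.8, -2.2, 0], [0.026, -0.0203, -0.0717]], [1, [1.9, -2.1, 0], [0.026, -0.0203, -0.0717]], [1, [2.0, -1.9, 0], [0.026, -0.0203, -0.0717]], [1, [2.2, -1.8, 0], [0.026, -0.0203, -0.0717]], [1, [2.3, -1.6, 0], [0.026, -0.0203, -0.0717]], [1, [2.4, -1.4, 0], [0.026, -0.0203, -0.0717]], [1, [2.5, -1.3, 0], [0.026, -0.0203, -0.0717]], [1, [2.6, -1.1, 0], [0.026, -0.0203, -0.0717]], [1, [2.7, -0.9, 0], [0.026, -0.0203, -0.0717]]]}}

```text
clock: 2.4
eef_pos: [0.4613, -0.0398, 0.2032]
tool_rot: [-0.432, 0.89, -0.103, 0.104]
ft_force: [0.7, -0.6, 0.7]
grip_width: 0.0854
```

Emit:
{"op": "play_rows", "data": {"moves": [[1, [2.7, -0.7, 0], [0.026, -0.0203, -0.0717]], [1, [2.8, -0.5, -0.1], [0.026, -0.0203, -0.0717]], [1, [2.8, -0.3, -0.15], [0.026, -0.0203, -0.0717]], [1, [2.8, -0.1, -0.2], [0.026, -0.0203, -0.0717]], [1, [2.8, 0.1, -0.25], [0.026, -0.0203, -0.0717]], [1, [2.8, 0.3, -0.3], [0.026, -0.0203, -0.0717]], [1, [2.7, 0.5, -0.4], [0.026, -0.0203, -0.0717]], [1, [2.7, 0.7, -0.45], [0.026, -0.0203, -0.0717]], [1, [2.6, 0.8, -0.5], [0.026, -0.0203, -0.0717]], [1, [0, 0, 0], [0, 0, 0]], [1, [0, 0, 0], [0, 0, 0]]]}}

```text
clock: 3.32
eef_pos: [0.3563, -0.2705, 0.2004]
tool_rot: [-0.679, 0.682, -0.192, 0.193]
ft_force: [-0.1, 1.6, -0.2]
grip_width: 0.0855
```

```bash
python3 - <<'E'
from h import *
from workcell import bot
T=wristT(bot);p,d=bot.camera('wrist');K=bot.camera_info('wrist')['K'];o=bot.get_obs();print(o['eef_pos'],o['joint_pos'].round(3),R.from_quat(o['tool_rot']).as_matrix().round(3).tolist())
np.savez('w2.npz',p=p,d=d,K=K,T=T);cv2.imwrite('pics/w2.png',p[:,:,::-1])
P=cloud(d,K,T);h=cv2.cvtColor(p,cv2.COLOR_RGB2HSV)
roi=(d>0)&(P[...,1]<-.15)&(P[...,1]>-.4)&(P[...,0]>.37)&(P[...,0]<.52)&(P[...,2]<.2)
b=roi&(h[...,0]>105)&(h[...,0]<130)&(h[...,1]>120)&(h[...,2]>40)
n,l,s,c=cv2.connectedComponentsWithStats(b.astype(np.uint8))
for k in range(1,n):
    if s[k,4]>60:
        q=P[l==k];print('blue',s[k],q.mean(0).round(4),np.percentile(q,[2,98],axis=0).round(4).tolist())
# front faces of the packs
dk=roi&(p.max(2)<90)&(P[...,2]>.025)
n,l,s,c=cv2.connectedComponentsWithStats(dk.astype(np.uint8))
for k in range(1,n):
    if s[k,4]>300:
        q=P[l==k];print('dark',s[k],q.mean(0).round(4),np.percentile(q,[2,98],axis=0).round(4).tolist())
E
```

```text
[ 0.35705686 -0.26918844  0.20039908] [-0.975 -0.141 -0.553  0.828  0.449 -2.469] [[-0.0, -0.852, 0.524], [-1.0, 0.001, 0.001], [-0.002, -0.524, -0.852]]
dark [ 276  104   21   70 1277] [ 0.4048 -0.3305  0.1125] [[0.3957, -0.3585, 0.1074], [0.4133, -0.3006, 0.1239]]
dark [ 281  195   19   82 1318] [ 0.4068 -0.2325  0.1026] [[0.3921, -0.255, 0.0342], [0.45, -0.1971, 0.1232]]
```

View pics/w2.png

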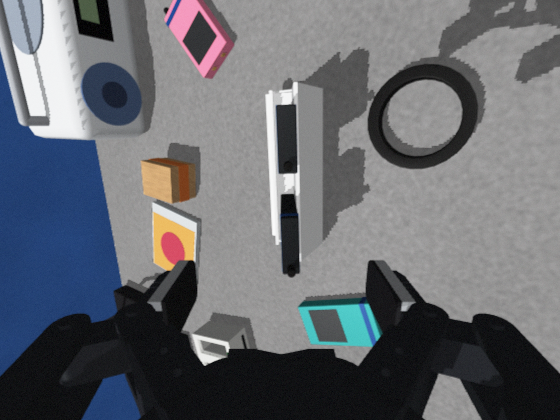

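Wrist view: the two packs are seen from above their tops, at about (287,138) and (290,235), and the second is slightly rotated. Next I measure their top faces.

```bash
python3 - <<'E'
from h import *
z=np.load('w2.npz');p,d=z['p'],z['d'];P=cloud(d,z['K'],z['T'])
s,c=np.sin(.55),np.cos(.55)
B=np.c_[[c,0,s],[0,1,0],[-s,0,c]] # nominal pack axes
Q=P@B
roi=(d>0)&(P[...,1]<-.15)&(P[...,1]>-.4)&(P[...,0]>.37)&(P[...,0]<.52)&(P[...,2]<.2)
dk=roi&(p.max(2)<100)&(P[...,2]>.08)
for lo,hi in((-.38,-.28),(-.28,-.17)):
    m=dk&(P[...,1]>lo)&(P[...,1]<hi);q=Q[m]
    hist,e=np.histogram(q[:,2],bins=np.arange(-.2,.1,.003));print([(round(e[i],3),hist[i]) for i in np.argsort(-hist)[:6]])
    zt=e[np.argmax(hist)]+.0015;t=q[abs(q[:,2]-zt)<.004]
    zt=np.median(t[:,2]);t=q[abs(q[:,2]-zt)<.004]
    r=cv2.minAreaRect((t[:,:2]*1000).astype(np.float32));print('ztop',zt.round(4),'rect',r,len(t), 'pct',np.percentile(t[:,:2],[1,99],axis=0).round(4).tolist())
    # slope of the top face: angle in-plane via PCA, and dz/dy roll
    u=t[:,:2]-t[:,:2].mean(0);w=np.linalg.svd(u,full_matrices=False)[2][0];print('yaw deg',np.degrees(np.arctan2(-w[0]*np.sign(w[1]),abs(w[1]))).round(2),'roll dz/dy',np.polyfit(t[:,1],t[:,2],1)[0].round(3))
    # aerial
    a=q[q[:,2]>zt+.007];print('aerial',len(a),a.mean(0).round(4) if len(a) else '')
    C=B@np.array([*(np.array(r[0])/1000),zt]);print('top centre world',C.round(4))
w=roi&(p.min(2)>140)&(P[...,2]>.01);q=Q[w];u=P[w]
f=u[u[:,2]>.055];print('stand back plate y',np.percentile(u[:,1],[1,99]).round(4), 'yaw rect',cv2.minAreaRect((u[:,:2]*1000).astype(np.float32)))
E
```

```text
[(np.float64(-0.119), np.int64(755)), (np.float64(-0.116), np.int64(433)), (np.float64(-0.104), np.int64(60)), (np.float64(-0.125), np.int64(19)), (np.float64(-0.101), np.int64(6)), (np.float64(-0.113), np.int64(5))]
ztop -0.1163 rect ((403.623779296875, -329.33123779296875), (17.122629165649414, 61.26698684692383), 1.979990839958191) 1188 pct [[0.3951, -0.3593], [0.4125, -0.2996]]
yaw deg 1.64 roll dz/dy 0.021
aerial 71 [ 0.4026 -0.307  -0.1021]
top centre world [ 0.4049 -0.3293  0.1118]
[(np.float64(-0.116), np.int64(833)), (np.float64(-0.113), np.int64(47)), (np.float64(-0.101), np.int64(43)), (np.float64(-0.122), np.int64(28)), (np.float64(-0.119), np.int64(27)), (np.float64(-0.125), np.int64(25))]
ztop -0.1143 rect ((400.04254150390625, -224.2689666748047), (17.189130783081055, 61.92134475708008), 1.9946961402893066) 902 pct [[0.3908, -0.2548], [0.4093, -0.195]]
yaw deg 1.84 roll dz/dy 0.025
aerial 67 [ 0.3989 -0.2027 -0.1011]
top centre world [ 0.4008 -0.2243  0.1117]
stand back plate y [-0.3822 -0.1851] yaw rect ((434.7141418457031, -283.6221618652344), (79.1127700805664, 200.17190551757812), 2.255981922149658)
```

```bash
cat >> h.py <<'E'
def packpose(psi=np.radians(2.1),th=.55):
    s,c=np.sin(th),np.cos(th);Z=R.from_euler('z',psi)
    return Z.apply([c,0,s]),Z.apply([0,1,0]),Z.apply([-s,0,c])
TOPN=np.array([.4008,-.2243,.1117]);TOPF=np.array([.4049,-.3293,.1118])
CH=np.array([.5686,.1882]);PSI=np.radians(13.64)
def slot(i):return CH+(-.141+.048*i)*np.array([-np.sin(PSI),np.cos(PSI)])
E
python3 - <<'E'
from h import *
from workcell import bot
x,y,z=packpose();Rg=tool(-x,-z)
s=plan(bot,TOPN+.03*z,Rg,n=6)
plan(bot,TOPN-.037*z,Rg,n=6,start=s)
E
```

```text
n 6 turn/row [-0.0002, -0.003, -0.0054]
[-0.74, 0.15, 1.14] [-0.73, 0.15, 1.15] [-0.73, 0.15, 1.14] [-0.73, 0.14, 1.15] [-0.73, 0.13, 1.15] [-0.72, 0.14, 1.16] 
n 6 turn/row [-0.0, 0.0, 0.0]
[-0.0, -0.0, 1.12] [-0.0, -0.0, 1.11] [-0.0, -0.0, 1.12] [-0.0, -0.0, 1.11] [-0.0, -0.0, 1.12] [-0.0, -0.0, 1.12]
```

Emit:
{"op": "play_rows", "data": {"moves": [[1, [-0.74, 0.15, 1.14], [0, -0.003, -0.0054]], [1, [-0.73, 0.15, 1.15], [0, -0.003, -0.0054]], [1, [-0.73, 0.15, 1.15], [0, -0.003, -0.0054]], [1, [-0.73, 0.14, 1.15], [0, -0.003, -0.0054]], [1, [-0.73, 0.14, 1.15], [0, -0.003, -0.0054]], [1, [-0.73, 0.14, 1.15], [0, -0.003, -0.0054]], [1, [0, 0, 0], [0, 0, 0]]]}}

```text
clock: 3.95
eef_pos: [0.3854, -0.2204, 0.1353]
tool_rot: [0.696, -0.665, 0.187, -0.197]
ft_force: [-0.1, 0.2, 0.5]
grip_width: 0.0856
```

Emit:
{"op": "play_rows", "data": {"moves": [[1, [0, 0, 1.12], [0, 0, 0]], [1, [0, 0, 1.12], [0, 0, 0]], [1, [0, 0, 1.12], [0, 0, 0]], [1, [0, 0, 1.12], [0, 0, 0]], [1, [0, 0, 1.12], [0, 0, 0]], [1, [0, 0, 1.1], [0, 0, 0]], [1, [0, 0, 0], [0, 0, 0]], [1, [0, 0, 0], [0, 0, 0]]]}}

```text
clock: 4.62
eef_pos: [0.421, -0.2228, 0.0806]
tool_rot: [0.694, -0.666, 0.189, -0.196]
ft_force: [-0.5, -0.1, -0.4]
grip_width: 0.0853
```

```bash
python3 - <<'E'
from h import *
from workcell import bot
o=bot.get_obs();x,y,z=packpose();e=o['eef_pos']-TOPN;print('off x,y,z in pack',(e@x).round(4),(e@y).round(4),(e@z).round(4),o['ft_force'])
print(tool(-x,-z).inv().as_matrix().dot(R.from_quat(o['tool_rot']).as_matrix()).round(3).tolist(),o['joint_pos'].round(3))
E
```

```text
off x,y,z in pack 0.001 0.0008 -0.0371 [-0.52181273 -0.06475523 -0.36056268]
[[1.0, 0.004, -0.002], [-0.004, 1.0, -0.001], [0.002, 0.001, 1.0]] [-0.75   0.04  -0.765  0.358  0.381 -2.282]
```

Emit:
{"op": "play_rows", "data": {"moves": [[-1, [0, 0, 0], [0, 0, 0]], [-1, [0, 0, 0], [0, 0, 0]], [-1, [0, 0, 0], [0, 0, 0]], [-1, [0, 0, 0], [0, 0, 0]], [-1, [0, 0, 0], [0, 0, 0]], [-1, [0, 0, 0], [0, 0, 0]], [-1, [0, 0, 0], [0, 0, 0]], [-1, [0, 0, 0], [0, 0, 0]], [-1, [0, 0, 0], [0, 0, 0]], [-1, [0, 0, 0], [0, 0, 0]]]}}

```text
clock: 5.45
eef_pos: [0.4204, -0.2247, 0.0809]
tool_rot: [0.693, -0.667, 0.19, -0.196]
ft_force: [-4.6, 0.5, 6.2]
grip_width: 0.016
```

```bash
python3 - <<'E'
from h import *
from workcell import bot
o=bot.get_obs();x,y,z=packpose();e=o['eef_pos']-TOPN;print('off x,y,z in pack',(e@x).round(4),(e@y).round(4),(e@z).round(4),o['ft_force'],o['grip_width'])
Rg=tool(-x,-z)
# lift along pack z / up, then upright and to over slot 0
s=plan(bot,o['eef_pos']+.03*z+.03*x,R.from_quat(o['tool_rot']),n=4)
s=plan(bot,s[0]+np.array([0,0,.07]),s[1],n=3,start=s)
a=PSI;Rs=tool([-np.sin(a),np.cos(a),0])
plan(bot,[*slot(0),.20],Rs,n=18,start=s)
print(slot(0),slot(1))
E
```

```text
off x,y,z in pack 0.0006 -0.0011 -0.0365 [-4.64630358  0.4591002   6.15420554] 0.01603328768265532
n 4 turn/row [0.0, 0.0, 0.0]
[0.0, -0.75, -0.75] [0.0, -0.75, -0.75] [0.01, -0.75, -0.75] [-0.0, -0.76, -0.74] 
n 3 turn/row [0.0, 0.0, 0.0]
[0.0, -1.22, -1.99] [0.01, -1.23, -1.98] [0.0, -1.22, -1.99] 
n 18 turn/row [-0.0257, 0.0209, 0.0741]
[-1.49, -0.88, 0.49] [-1.57, -0.79, 0.44] [-1.63, -0.67, 0.38] [-1.68, -0.56, 0.33] [-1.72, -0.45, 0.29] [-1.76, -0.32, 0.24] [-1.78, -0.19, 0.19] [-1.8, -0.07, 0.16] [-1.8, 0.06, 0.11] [-1.79, 0.19, 0.09] [-1.77, 0.33, 0.05] [-1.75, 0.45, 0.02] [-1.7, 0.58, 0.01] [-1.66, 0.7, -0.02] [-1.61, 0.83, -0.03] [-1.53, 0.95, -0.04] [-1.46, 1.05, -0.05] [-1.38, 1.17, -0.05] 
[0.60185071 0.05117668] [0.59053132 0.09782292]
```

Emit:
{"op": "play_rows", "data": {"moves": [[-1, [0, -0.4, -0.4], [0, 0, 0]], [-1, [0, -0.75, -0.75], [0, 0, 0]], [-1, [0, -0.75, -0.75], [0, 0, 0]], [-1, [0, -0.75, -0.75], [0, 0, 0]], [-1, [0, -0.5, -0.5], [0, 0, 0]], [-1, [0, -1.2, -2.0], [0, 0, 0]], [-1, [0, -1.2, -2.0], [0, 0, 0]], [-1, [0, -1.2, -2.0], [0, 0, 0]], [-1, [0, 0, 0], [0, 0, 0]], [-1, [0, 0, 0], [0, 0, 0]]]}}

```text
clock: 6.28
eef_pos: [0.4307, -0.2245, 0.1952]
tool_rot: [0.693, -0.667, 0.191, -0.196]
ft_force: [0.7, -0.8, -1.1]
grip_width: 0.016
```

Emit:
{"op": "play_rows", "data": {"moves": [[-1, [-1.5, -0.9, 0.5], [-0.0257, 0.0209, 0.0741]], [-1, [-1.6, -0.8, 0.4], [-0.0257, 0.0209, 0.0741]], [-1, [-1.6, -0.7, 0.4], [-0.0257, 0.0209, 0.0741]], [-1, [-1.7, -0.6, 0.3], [-0.0257, 0.0209, 0.0741]], [-1, [-1.7, -0.4, 0.3], [-0.0257, 0.0209, 0.0741]], [-1, [-1.8, -0.3, 0.2], [-0.0257, 0.0209, 0.0741]], [-1, [-1.8, -0.2, 0.2], [-0.0257, 0.0209, 0.0741]], [-1, [-1.8, -0.1, 0.2], [-0.0257, 0.0209, 0.0741]], [-1, [-1.8, 0.1, 0.1], [-0.0257, 0.0209, 0.0741]]]}}

```text
clock: 7.03
eef_pos: [0.515, -0.0838, 0.1959]
tool_rot: [-0.434, 0.89, -0.1, 0.103]
ft_force: [0.8, 0.0, -2.4]
grip_width: 0.0161
```

Emit:
{"op": "play_rows", "data": {"moves": [[-1, [-1.8, 0.2, 0.1], [-0.0257, 0.0209, 0.0741]], [-1, [-1.8, 0.3, 0], [-0.0257, 0.0209, 0.0741]], [-1, [-1.7, 0.5, 0], [-0.0257, 0.0209, 0.0741]], [-1, [-1.7, 0.6, 0], [-0.0257, 0.0209, 0.0741]], [-1, [-1.7, 0.7, 0], [-0.0257, 0.0209, 0.0741]], [-1, [-1.6, 0.8, 0], [-0.0257, 0.0209, 0.0741]], [-1, [-1.5, 0.9, 0], [-0.0257, 0.0209, 0.0741]], [-1, [-1.5, 1.0, 0], [-0.0257, 0.0209, 0.0741]], [-1, [-1.4, 1.2, 0], [-0.0257, 0.0209, 0.0741]], [-1, [0, 0, 0], [0, 0, 0]], [-1, [0, 0, 0], [0, 0, 0]], [-1, [0, 0, 0], [0, 0, 0]]]}}

```text
clock: 8.03
eef_pos: [0.6012, 0.052, 0.199]
tool_rot: [-0.119, 0.993, -0.0, -0.002]
ft_force: [-0.6, 0.7, -1.8]
grip_width: 0.016
```

```bash
python3 - <<'E'
from h import *
from workcell import bot
o=bot.get_obs();print(o['eef_pos'],o['joint_pos'].round(3),o['grip_width'])
T=wristT(bot);p,d=bot.camera('wrist');cv2.imwrite('pics/w3.png',p[:,:,::-1])
np.savez('w3.npz',p=p,d=d,K=bot.camera_info('wrist')['K'],T=T)
ps,ds=bot.camera('scene');cv2.imwrite('pics/s3.png',ps[:,:,::-1])
Rs=tool([-np.sin(PSI),np.cos(PSI),0]);plan(bot,[*slot(0),.14],Rs,n=4)
E
```

```text
[0.60120632 0.05204328 0.1990237 ] [ 8.700e-02  4.550e-01  3.050e-01  1.424e+00 -1.000e-03 -1.530e-01] 0.016003872545410847
n 4 turn/row [-0.0001, -0.0003, 0.0001]
[-0.01, -0.02, 1.51] [-0.01, -0.02, 1.51] [-0.01, -0.01, 1.51] [-0.01, -0.02, 1.51]
```

View pics/w3.png

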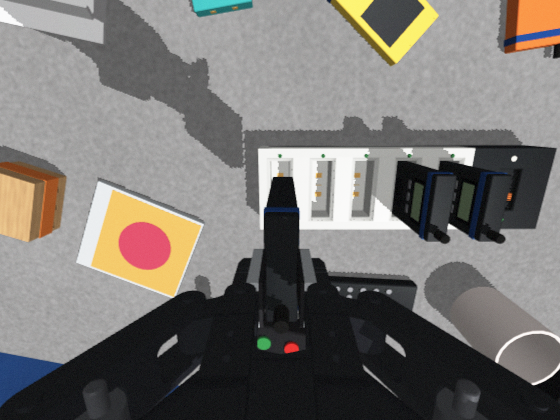

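The wrist view shows the pack held with its blue band at (282,210) and its foot end at (284,180), above slot 0. I'll measure its tilt in the grip.

```bash
cat >> h.py <<'E'
def incharger(P):
    ex=np.array([np.cos(PSI),np.sin(PSI)]);ey=np.array([-np.sin(PSI),np.cos(PSI)])
    return np.stack([(P[...,:2]-CH)@ex,(P[...,:2]-CH)@ey,P[...,2]],-1)
def held(f,i):
    z=np.load(f);C=incharger(cloud(z['d'],z['K'],z['T']));y0=-.141+.048*i
    m=(z['d']>0)&(abs(C[...,1]-y0)<.014)&(C[...,2]>.06)&(C[...,2]<.2)&(C[...,0]<-.02)&(C[...,0]>-.045)
    q=C[m];print(len(q),'x',np.percentile(q[:,0],[5,50,95]).round(4))
    for a in np.arange(q[:,2].min(),q[:,2].max(),.01):
        s=q[(q[:,2]>=a)&(q[:,2]<a+.01)]
        if len(s)>15:print('z %.3f xmed %.4f y %s mid %.4f n %d'%(a+.005,np.median(s[:,0]),np.percentile(s[:,1],[3,97]).round(4)-y0,np.percentile(s[:,1],[3,97]).mean()-y0,len(s)))
E
python3 - <<'E'
from h import *
held('w3.npz',0)
z=np.load('w3.npz');C=incharger(cloud(z['d'],z['K'],z['T']))
for i in(3,4):
    y0=-.141+.048*i;m=(abs(C[...,1]-y0)<.014)&(abs(C[...,0])<.04)&(abs(C[...,2]-.124)<.003);q=C[m];print('docked',i,len(q),np.percentile(q,[2,98],axis=0).round(4).tolist(),'y0',y0)
m=(abs(C[...,2]-.045)<.005)&(abs(C[...,0])<.06)&(C[...,1]>-.18)&(C[...,1]<.17);print('charger',np.percentile(C[m],[.5,99.5],axis=0).round(4).tolist())
h=cv2.cvtColor(z['p'],cv2.COLOR_RGB2HSV)
E
```

```text
523 x [-0.03   -0.0297 -0.0294]
z 0.131 xmed -0.0297 y [-0.0057  0.0107] mid 0.0025 n 45
z 0.141 xmed -0.0297 y [-0.0054  0.0102] mid 0.0024 n 52
z 0.151 xmed -0.0297 y [-0.0059  0.0106] mid 0.0024 n 55
z 0.161 xmed -0.0297 y [-0.0057  0.0104] mid 0.0024 n 68
z 0.171 xmed -0.0297 y [-0.006   0.0101] mid 0.0020 n 73
z 0.181 xmed -0.0297 y [-0.0061  0.0102] mid 0.0020 n 80
z 0.191 xmed -0.0297 y [-0.0065  0.01  ] mid 0.0018 n 107
z 0.201 xmed -0.0297 y [-0.0056  0.0097] mid 0.0020 n 43
docked 3 1326 [[-0.0302, -0.0065, 0.1218], [0.0286, 0.0109, 0.1256]] y0 0.0030000000000000304
docked 4 1365 [[-0.0303, 0.0415, 0.1215], [0.0289, 0.059, 0.1256]] y0 0.05100000000000002
charger [[-0.0477, -0.1641, 0.0405], [0.0466, 0.1641, 0.0475]]
```

Emit:
{"op": "play_rows", "data": {"moves": [[-1, [0.12, -0.25, 0.5], [0, 0, 0]], [-1, [0, 0, 1.2], [0, 0, 0]], [-1, [0, 0, 1.2], [0, 0, 0]], [-1, [0, 0, 1.2], [0, 0, 0]], [-1, [0, 0, 1.2], [0, 0, 0]], [-1, [0, 0, 0.7], [0, 0, 0]], [-1, [0, 0, 0], [0, 0, 0]], [-1, [0, 0, 0], [0, 0, 0]]]}}

```text
clock: 8.8
eef_pos: [0.6013, 0.0493, 0.1411]
tool_rot: [-0.119, 0.993, -0.0, -0.0]
ft_force: [-0.0, -0.5, -0.8]
grip_width: 0.0156
```

```bash
python3 - <<'E'
from h import *
from workcell import bot
o=bot.get_obs();print(incharger(o['eef_pos'])-[0,-.141,0],o['ft_force'])
T=wristT(bot);p,d=bot.camera('wrist')
np.savez('w4.npz',p=p,d=d,K=bot.camera_info('wrist')['K'],T=T);held('w4.npz',0)
E
```

```text
[-0.00102257 -0.00173099  0.1410534 ] [-0.03977174 -0.51242645 -0.81740628]
1819 x [-0.0308 -0.0301 -0.0214]
z 0.072 xmed -0.0300 y [-0.0086  0.0077] mid -0.0005 n 42
z 0.082 xmed -0.0301 y [-0.0083  0.008 ] mid -0.0001 n 50
z 0.092 xmed -0.0301 y [-0.0081  0.0078] mid -0.0001 n 60
z 0.102 xmed -0.0302 y [-0.0087  0.0075] mid -0.0006 n 59
z 0.112 xmed -0.0302 y [-0.0088  0.0075] mid -0.0006 n 76
z 0.122 xmed -0.0303 y [-0.0088  0.0075] mid -0.0007 n 85
z 0.132 xmed -0.0303 y [-0.009   0.0073] mid -0.0008 n 94
z 0.142 xmed -0.0303 y [-0.0091  0.0072] mid -0.0009 n 116
z 0.152 xmed -0.0304 y [-0.0092  0.0072] mid -0.0010 n 136
z 0.162 xmed -0.0305 y [-0.0093  0.0069] mid -0.0012 n 138
z 0.172 xmed -0.0305 y [-0.0102  0.0075] mid -0.0013 n 272
z 0.182 xmed -0.0253 y [-0.0095  0.0069] mid -0.0013 n 691
```

Emit:
{"op": "play_rows", "data": {"moves": [[-1, [0, 0, 0.6], [0, 0, 0]], [-1, [0, 0, 0.6], [0, 0, 0]], [-1, [0, 0, 0.5], [0, 0, 0]], [-1, [0, 0, 0.5], [0, 0, 0]], [-1, [0, 0, 0.5], [0, 0, 0]], [-1, [0, 0, 0.5], [0, 0, 0]], [-1, [0, 0, 0.5], [0, 0, 0]], [-1, [0, 0, 0.5], [0, 0, 0]], [-1, [0, 0, 0], [0, 0, 0]]]}}

```text
clock: 9.6
eef_pos: [0.6008, 0.0495, 0.0975]
tool_rot: [-0.119, 0.993, -0.0, -0.001]
ft_force: [-0.4, -0.2, -1.9]
grip_width: 0.0158
```

Emit:
{"op": "play_rows", "data": {"moves": [[-1, [0, 0, 0.2], [0, 0, 0]], [-1, [0, 0, 0.2], [0, 0, 0]], [-1, [0, 0, 0.2], [0, 0, 0]], [-1, [0, 0, 0.2], [0, 0, 0]], [-1, [0, 0, 0], [0, 0, 0]]]}}

```text
clock: 10.02
eef_pos: [0.6015, 0.0496, 0.0906]
tool_rot: [-0.119, 0.993, -0.0, -0.0]
ft_force: [0.7, 0.9, -2.2]
grip_width: 0.0157
```

Emit:
{"op": "play_rows", "data": {"moves": [[-1, [0, 0, 0.15], [0, 0, 0]], [-1, [0, 0, 0.1], [0, 0, 0]], [-1, [0, 0, 0], [0, 0, 0]]]}}

```text
clock: 10.27
eef_pos: [0.6016, 0.0496, 0.0883]
tool_rot: [-0.119, 0.993, -0.0, -0.0]
ft_force: [-0.3, 0.4, -1.2]
grip_width: 0.0156
```

Emit:
{"op": "play_rows", "data": {"moves": [[-1, [0, 0, 0.1], [0, 0, 0]], [-1, [0, 0, 0], [0, 0, 0]]]}}

```text
clock: 10.43
eef_pos: [0.6019, 0.0496, 0.0877]
tool_rot: [-0.119, 0.993, -0.0, 0.0]
ft_force: [-0.7, 0.1, -1.1]
grip_width: 0.0161
```

Emit:
{"op": "play_rows", "data": {"moves": [[-1, [0, 0, 0.1], [0, 0, 0]], [-1, [0, 0, 0], [0, 0, 0]]]}}

```text
clock: 10.6
eef_pos: [0.6022, 0.0497, 0.0875]
tool_rot: [-0.119, 0.993, -0.0, 0.001]
ft_force: [-0.8, -0.6, 2.9]
grip_width: 0.0159
```

Emit:
{"op": "play_rows", "data": {"moves": [[-0.5, [0, 0, 0], [0, 0, 0]], [-0.45, [0, 0, 0], [0, 0, 0]], [-0.35, [0, 0, 0], [0, 0, 0]], [-0.25, [0, 0, 0], [0, 0, 0]], [-0.25, [0, 0, 0], [0, 0, 0]], [-0.25, [0, 0, 0], [0, 0, 0]]]}}

```text
clock: 11.1
eef_pos: [0.6016, 0.0496, 0.0864]
tool_rot: [-0.119, 0.993, -0.0, -0.0]
ft_force: [0.0, -0.7, 0.0]
grip_width: 0.0319
```

Emit:
{"op": "play_rows", "data": {"moves": [[-0.25, [0, 0, -0.5], [0, 0, 0]], [-0.25, [0, 0, -1], [0, 0, 0]], [-0.25, [0, 0, -1.5], [0, 0, 0]], [-0.25, [0, 0, -2], [0, 0, 0]], [-0.25, [0, 0, -2], [0, 0, 0]], [-0.25, [0, 0, -2], [0, 0, 0]], [-0.25, [0, 0, -1.2], [0, 0, 0]], [0.2, [0, 0, 0], [0, 0, 0]]]}}

```text
clock: 11.77
eef_pos: [0.6041, 0.0498, 0.1934]
tool_rot: [-0.119, 0.993, -0.0, 0.004]
ft_force: [0.7, -0.3, 0.9]
grip_width: 0.0427
```

```bash
cat >> h.py <<'E'
def docked(f,i):
    z=np.load(f);C=incharger(cloud(z['d'],z['K'],z['T']))
    y0=-.141+.048*i;m=(abs(C[...,1]-y0)<.016)&(abs(C[...,0])<.045)&(abs(C[...,2]-.124)<.006);q=C[m]
    print('docked',i,len(q),np.percentile(q,[2,98],axis=0).round(4).tolist(),'mid-y0',np.percentile(q[:,1],[2,98]).mean()-y0,'z',np.median(q[:,2]))
E
python3 - <<'E'
from h import *
from workcell import bot
o=bot.get_obs();print(o['eef_pos'],o['ft_force'],o['grip_width'])
T=wristT(bot);p,d=bot.camera('wrist');cv2.imwrite('pics/w5.png',p[:,:,::-1])
np.savez('w5.npz',p=p,d=d,K=bot.camera_info('wrist')['K'],T=T)
for i in(0,3,4):docked('w5.npz',i)
x,y,z=packpose();Rg=tool(-x,-z)
plan(bot,TOPF+.07*z,Rg,n=20)
E
```

```text
[0.60405121 0.0497829  0.193379  ] [ 0.7076688  -0.29528654  0.91714503] 0.04266409089545477
docked 0 1323 [[-0.0287, -0.1497, 0.1224], [0.03, -0.1324, 0.1259]] mid-y0 -8.552894033614367e-05 z 0.12422113517489372
docked 3 1564 [[-0.0307, -0.0067, 0.1186], [0.0282, 0.0108, 0.1258]] mid-y0 -0.0009191728170343367 z 0.12399498243509006
docked 4 1657 [[-0.0307, 0.0412, 0.1185], [0.0287, 0.0588, 0.1262]] mid-y0 -0.0010174650860201029 z 0.12387731276787775
n 20 turn/row [0.0228, -0.0186, -0.0666]
[1.59, -1.57, 0.09] [1.7, -1.46, 0.1] [1.78, -1.34, 0.09] [1.88, -1.22, 0.09] [1.95, -1.08, 0.09] [2.03, -0.95, 0.06] [2.08, -0.82, 0.05] [2.13, -0.67, 0.03] [2.18, -0.53, 0.0] [2.2, -0.38, -0.03] [2.23, -0.24, -0.06] [2.23, -0.09, -0.1] [2.23, 0.05, -0.15] [2.22, 0.2, -0.18] [2.2, 0.35, -0.24] [2.17, 0.48, -0.28] [2.12, 0.62, -0.34] [2.07, 0.75, -0.39] [2.01, 0.87, -0.45] [1.94, 1.0, -0.5]
```

View pics/w5.png

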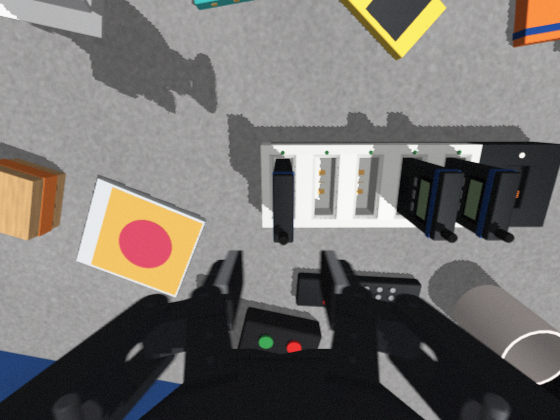

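Pack N is seated in slot 0: its top is at z 0.1242, against 0.1240 for the docked ones, and the aerial is on the same side. Now the second pack.

Emit:
{"op": "play_rows", "data": {"moves": [[0.5, [1.6, -1.6, 0.1], [0.0228, -0.0186, -0.0666]], [1, [1.7, -1.5, 0.1], [0.0228, -0.0186, -0.0666]], [1, [1.8, -1.3, 0.1], [0.0228, -0.0186, -0.0666]], [1, [1.9, -1.2, 0.1], [0.0228, -0.0186, -0.0666]], [1, [1.9, -1.1, 0.1], [0.0228, -0.0186, -0.0666]], [1, [2.0, -0.9, 0.1], [0.0228, -0.0186, -0.0666]], [1, [2.1, -0.8, 0], [0.0228, -0.0186, -0.0666]], [1, [2.1, -0.7, 0], [0.0228, -0.0186, -0.0666]], [1, [2.2, -0.5, 0], [0.0228, -0.0186, -0.0666]], [1, [2.2, -0.4, 0], [0.0228, -0.0186, -0.0666]]]}}

```text
clock: 12.65
eef_pos: [0.4826, -0.1406, 0.178]
tool_rot: [-0.436, 0.888, -0.1, 0.103]
ft_force: [-0.3, -1.7, -0.6]
grip_width: 0.0855
```

Emit:
{"op": "play_rows", "data": {"moves": [[1, [2.2, -0.2, -0.1], [0.0228, -0.0186, -0.0666]], [1, [2.2, -0.1, -0.1], [0.0228, -0.0186, -0.0666]], [1, [2.2, 0.1, -0.1], [0.0228, -0.0186, -0.0666]], [1, [2.2, 0.2, -0.2], [0.0228, -0.0186, -0.0666]], [1, [2.2, 0.3, -0.2], [0.0228, -0.0186, -0.0666]], [1, [2.2, 0.5, -0.3], [0.0228, -0.0186, -0.0666]], [1, [2.1, 0.6, -0.3], [0.0228, -0.0186, -0.0666]], [1, [2.1, 0.7, -0.4], [0.0228, -0.0186, -0.0666]], [1, [2.0, 0.9, -0.4], [0.0228, -0.0186, -0.0666]], [1, [1.9, 1.0, -0.5], [0.0228, -0.0186, -0.0666]], [1, [0, 0, 0], [0, 0, 0]], [1, [0, 0, 0], [0, 0, 0]]]}}

```text
clock: 13.65
eef_pos: [0.3662, -0.3299, 0.1678]
tool_rot: [0.692, -0.671, 0.186, -0.194]
ft_force: [0.0, 0.3, 0.5]
grip_width: 0.0854
```

```bash
python3 - <<'E'
from h import *
from workcell import bot
o=bot.get_obs();print(o['eef_pos'],o['joint_pos'].round(3))
T=wristT(bot);p,d=bot.camera('wrist');K=bot.camera_info('wrist')['K']
x,y,z=packpose();B=np.c_[x,y,z];P=cloud(d,K,T);Q=P@B
m=(d>0)&(p.max(2)<100)&(abs((P-TOPF)@z)<.006)&(abs((P-TOPF)@y)<.04)&(abs((P-TOPF)@x)<.02)
r=cv2.minAreaRect((Q[m][:,:2]*1000).astype(np.float32));print(r,m.sum(),np.median(Q[m][:,2]))
C=B@np.array([r[0][0]/1000,r[0][1]/1000,np.median(Q[m][:,2])]);print('top',C.round(4))
Rg=tool(-x,-z);s=plan(bot,C+.045*z,Rg,n=3);plan(bot,C-.037*z,Rg,n=7,start=s)
E
```

```text
[ 0.36619914 -0.32988331  0.16781534] [-1.047  0.03  -0.479  0.786  0.474 -2.581]
((393.35223388671875, -344.280029296875), (62.76952362060547, 16.538137435913086), 89.90453338623047) 1258 -0.10989588727382205
top [ 0.4051 -0.3297  0.1119]
n 3 turn/row [0.0021, 0.0002, -0.0012]
[0.07, -0.11, 0.76] [0.07, -0.11, 0.76] [0.07, -0.11, 0.77] 
n 7 turn/row [0.0, -0.0, -0.0]
[0.0, -0.0, 1.17] [0.0, -0.0, 1.17] [0.0, -0.0, 1.17] [0.0, -0.0, 1.17] [0.0, -0.0, 1.17] [0.0, -0.0, 1.17] [0.0, -0.0, 1.18]
```

Emit:
{"op": "play_rows", "data": {"moves": [[1, [0.07, -0.11, 0.76], [0.002, 0, -0.001]], [1, [0.07, -0.11, 0.76], [0.002, 0, -0.001]], [1, [0.07, -0.11, 0.77], [0.002, 0, -0.001]], [1, [0, 0, 1.17], [0, 0, 0]], [1, [0, 0, 1.17], [0, 0, 0]], [1, [0, 0, 1.17], [0, 0, 0]], [1, [0, 0, 1.17], [0, 0, 0]], [1, [0, 0, 1.17], [0, 0, 0]], [1, [0, 0, 1.17], [0, 0, 0]], [1, [0, 0, 1.18], [0, 0, 0]], [1, [0, 0, 0], [0, 0, 0]], [1, [0, 0, 0], [0, 0, 0]]]}}

```text
clock: 14.7
eef_pos: [0.4256, -0.3275, 0.0803]
tool_rot: [0.694, -0.666, 0.188, -0.196]
ft_force: [0.3, 0.2, -0.4]
grip_width: 0.085
```

Emit:
{"op": "play_rows", "data": {"moves": [[-1, [0, 0, 0], [0, 0, 0]], [-1, [0, 0, 0], [0, 0, 0]], [-1, [0, 0, 0], [0, 0, 0]], [-1, [0, 0, 0], [0, 0, 0]], [-1, [0, 0, 0], [0, 0, 0]], [-1, [0, 0, 0], [0, 0, 0]], [-1, [0, 0, 0], [0, 0, 0]], [-1, [0, 0, 0], [0, 0, 0]], [-1, [0, 0, 0], [0, 0, 0]], [-1, [0, 0, 0], [0, 0, 0]]]}}

```text
clock: 15.53
eef_pos: [0.4251, -0.3297, 0.0819]
tool_rot: [0.693, -0.667, 0.189, -0.195]
ft_force: [-5.2, 1.3, 6.4]
grip_width: 0.0157
```

```bash
python3 - <<'E'
from h import *
from workcell import bot
o=bot.get_obs();x,y,z=packpose();e=o['eef_pos']-[.4051,-.3297,.1119];print('off',(e@x).round(4),(e@y).round(4),(e@z).round(4),o['ft_force'],o['grip_width'])
s=(o['eef_pos']+.03*z+.03*x+[0,0,.07],R.from_quat(o['tool_rot']))
Rs=tool([-np.sin(PSI),np.cos(PSI),0])
plan(bot,[*slot(1),.215],Rs,n=20,start=s)
E
```

```text
off 0.0013 -0.0007 -0.036 [-5.18920451  1.26233773  6.37313146] 0.015696785262175505
n 20 turn/row [-0.0231, 0.0188, 0.0667]
[-2.1, -0.79, 0.35] [-2.16, -0.66, 0.3] [-2.21, -0.51, 0.24] [-2.23, -0.38, 0.19] [-2.26, -0.22, 0.14] [-2.27, -0.08, 0.09] [-2.28, 0.07, 0.05] [-2.26, 0.22, 0.01] [-2.25, 0.37, -0.02] [-2.21, 0.52, -0.06] [-2.17, 0.67, -0.08] [-2.13, 0.82, -0.11] [-2.06, 0.96, -0.12] [-1.99, 1.09, -0.14] [-1.9, 1.23, -0.15] [-1.82, 1.36, -0.16] [-1.73, 1.48, -0.15] [-1.61, 1.59, -0.16] [-1.51, 1.7, -0.14] [-1.38, 1.81, -0.13]
```

Emit:
{"op": "play_rows", "data": {"moves": [[-1, [0, -0.4, -0.4], [0, 0, 0]], [-1, [0, -0.75, -0.75], [0, 0, 0]], [-1, [0, -0.75, -0.75], [0, 0, 0]], [-1, [0, -0.75, -0.75], [0, 0, 0]], [-1, [0, -0.5, -0.5], [0, 0, 0]], [-1, [0, -1.2, -2.0], [0, 0, 0]], [-1, [0, -1.2, -2.0], [0, 0, 0]], [-1, [0, -1.2, -2.0], [0, 0, 0]], [-1, [0, -1.05, -1.7], [0, 0, 0]], [-1, [0, -1.05, -1.7], [0, 0, 0]], [-1, [0, 0, 0], [0, 0, 0]]]}}

```text
clock: 16.45
eef_pos: [0.4369, -0.3305, 0.2398]
tool_rot: [0.694, -0.666, 0.193, -0.195]
ft_force: [-0.5, -0.8, -0.7]
grip_width: 0.016
```

Emit:
{"op": "play_rows", "data": {"moves": [[-1, [-2.1, -0.8, 0.35], [-0.0231, 0.0188, 0.0667]], [-1, [-2.2, -0.65, 0.3], [-0.0231, 0.0188, 0.0667]], [-1, [-2.2, -0.5, 0.25], [-0.0231, 0.0188, 0.0667]], [-1, [-2.2, -0.4, 0.2], [-0.0231, 0.0188, 0.0667]], [-1, [-2.3, -0.2, 0.15], [-0.0231, 0.0188, 0.0667]], [-1, [-2.3, -0.1, 0.1], [-0.0231, 0.0188, 0.0667]], [-1, [-2.3, 0.1, 0.05], [-0.0231, 0.0188, 0.0667]], [-1, [-2.3, 0.2, 0], [-0.0231, 0.0188, 0.0667]], [-1, [-2.2, 0.4, 0], [-0.0231, 0.0188, 0.0667]], [-1, [-2.2, 0.5, -0.05], [-0.0231, 0.0188, 0.0667]]]}}

```text
clock: 17.28
eef_pos: [0.5124, -0.1127, 0.2439]
tool_rot: [-0.434, 0.889, -0.1, 0.103]
ft_force: [-0.8, -0.6, -1.9]
grip_width: 0.0156
```

Emit:
{"op": "play_rows", "data": {"moves": [[-1, [-2.2, 0.7, -0.1], [-0.0231, 0.0188, 0.0667]], [-1, [-2.1, 0.8, -0.1], [-0.0231, 0.0188, 0.0667]], [-1, [-2.1, 1.0, -0.1], [-0.0231, 0.0188, 0.0667]], [-1, [-2.0, 1.1, -0.1], [-0.0231, 0.0188, 0.0667]], [-1, [-1.9, 1.2, -0.1], [-0.0231, 0.0188, 0.0667]], [-1, [-1.8, 1.4, -0.1], [-0.0231, 0.0188, 0.0667]], [-1, [-1.7, 1.5, -0.1], [-0.0231, 0.0188, 0.0667]], [-1, [-1.6, 1.6, -0.1], [-0.0231, 0.0188, 0.0667]], [-1, [-1.5, 1.7, -0.1], [-0.0231, 0.0188, 0.0667]], [-1, [-1.4, 1.8, -0.1], [-0.0231, 0.0188, 0.0667]], [-1, [0, 0, 0], [0, 0, 0]], [-1, [0, 0, 0], [0, 0, 0]]]}}

```text
clock: 18.28
eef_pos: [0.5902, 0.1008, 0.2502]
tool_rot: [-0.12, 0.993, -0.0, -0.002]
ft_force: [0.3, -0.0, -1.2]
grip_width: 0.0159
```

```bash
python3 - <<'E'
from h import *
from workcell import bot
o=bot.get_obs();print(incharger(o['eef_pos'])-[0,-.093,0],o['grip_width'])
T=wristT(bot);p,d=bot.camera('wrist')
np.savez('w6.npz',p=p,d=d,K=bot.camera_info('wrist')['K'],T=T)
docked('w6.npz',0);docked('w6.npz',3)
z=np.load('w6.npz');C=incharger(cloud(d,z['K'],T));m=(d>0)&(abs(C[...,1]+.093)<.014)&(C[...,2]>.15)&(C[...,2]<.24)&(C[...,0]<-.02)&(C[...,0]>-.045);q=C[m]
for a in np.arange(.15,.24,.015):
    s=q[(q[:,2]>=a)&(q[:,2]<a+.015)]
    if len(s)>15:print(a.round(3),np.median(s[:,0]).round(4),(np.percentile(s[:,1],[3,97]).mean()+.093).round(4),len(s),s[:,2].min().round(4))
Rs=tool([-np.sin(PSI),np.cos(PSI),0]);plan(bot,[*slot(1),.215],Rs,n=3)
E
```

```text
[0.00041715 0.00291325 0.25022874] 0.01593818358038389
docked 0 942 [[-0.0284, -0.1492, 0.1192], [0.0309, -0.1318, 0.126]] mid-y0 0.0004883208194248756 z 0.12428368655805652
docked 3 966 [[-0.0306, -0.0063, 0.1193], [0.0285, 0.0111, 0.1259]] mid-y0 -0.0006052581881996347 z 0.12412621383265754
0.18 -0.0293 0.0052 77 0.1801
0.195 -0.0292 0.0049 79 0.1951
0.21 -0.0293 0.0046 111 0.21
0.225 -0.0293 0.0043 127 0.2251
n 3 turn/row [-0.0002, -0.001, 0.0007]
[-0.01, -0.07, 1.19] [-0.01, -0.08, 1.2] [-0.01, -0.07, 1.19]
```

Emit:
{"op": "play_rows", "data": {"moves": [[-1, [0.15, -0.55, 0.3], [0, 0, 0]], [-1, [0, 0, 1.0], [0, 0, 0]], [-1, [0, 0, 1.5], [0, 0, 0]], [-1, [0, 0, 1.6], [0, 0, 0]], [-1, [0, 0, 1.6], [0, 0, 0]], [-1, [0, 0, 1.6], [0, 0, 0]], [-1, [0, 0, 1.5], [0, 0, 0]], [-1, [0, 0, 1.0], [0, 0, 0]], [-1, [0, 0, 0.6], [0, 0, 0]], [-1, [0, 0, 0], [0, 0, 0]], [-1, [0, 0, 0], [0, 0, 0]]]}}

```text
clock: 19.25
eef_pos: [0.59, 0.0937, 0.1461]
tool_rot: [-0.119, 0.993, -0.0, 0.0]
ft_force: [-0.3, 0.1, -0.6]
grip_width: 0.0158
```

```bash
python3 - <<'E'
from h import *
from workcell import bot
o=bot.get_obs();print(incharger(o['eef_pos'])-[0,-.093,0],o['ft_force'])
T=wristT(bot);p,d=bot.camera('wrist')
np.savez('w7.npz',p=p,d=d,K=bot.camera_info('wrist')['K'],T=T);held('w7.npz',1)
E
```

```text
[-0.00150277 -0.00388346  0.14609808] [-0.34704541  0.07503924 -0.58502147]
1860 x [-0.0317 -0.031  -0.0214]
z 0.076 xmed -0.0309 y [-0.0097  0.0063] mid -0.0017 n 32
z 0.086 xmed -0.0310 y [-0.0095  0.0062] mid -0.0017 n 54
z 0.096 xmed -0.0311 y [-0.0098  0.0063] mid -0.0018 n 46
z 0.106 xmed -0.0311 y [-0.0104  0.006 ] mid -0.0022 n 69
z 0.116 xmed -0.0311 y [-0.0102  0.0056] mid -0.0023 n 72
z 0.126 xmed -0.0311 y [-0.0104  0.0059] mid -0.0023 n 78
z 0.136 xmed -0.0311 y [-0.0109  0.0054] mid -0.0028 n 102
z 0.146 xmed -0.0312 y [-0.0111  0.0055] mid -0.0028 n 113
z 0.156 xmed -0.0313 y [-0.0113  0.0052] mid -0.0031 n 128
z 0.166 xmed -0.0314 y [-0.0118  0.005 ] mid -0.0034 n 143
z 0.176 xmed -0.0313 y [-0.0124  0.0054] mid -0.0035 n 316
z 0.186 xmed -0.0257 y [-0.0117  0.0048] mid -0.0035 n 707
```

Emit:
{"op": "play_rows", "data": {"moves": [[-1, [0, 0.17, 0.3], [0, 0, 0]], [-1, [0, 0, 0.6], [0, 0, 0]], [-1, [0, 0, 0.6], [0, 0, 0]], [-1, [0, 0, 0.6], [0, 0, 0]], [-1, [0, 0, 0.5], [0, 0, 0]], [-1, [0, 0, 0.5], [0, 0, 0]], [-1, [0, 0, 0.5], [0, 0, 0]], [-1, [0, 0, 0.5], [0, 0, 0]], [-1, [0, 0, 0.4], [0, 0, 0]], [-1, [0, 0, 0.3], [0, 0, 0]], [-1, [0, 0, 0], [0, 0, 0]]]}}

```text
clock: 20.22
eef_pos: [0.5891, 0.0957, 0.0968]
tool_rot: [-0.119, 0.993, -0.0, -0.001]
ft_force: [0.0, 0.1, -0.8]
grip_width: 0.0158
```

Emit:
{"op": "play_rows", "data": {"moves": [[-1, [0, 0, 0.2], [0, 0, 0]], [-1, [0, 0, 0.2], [0, 0, 0]], [-1, [0, 0, 0.2], [0, 0, 0]], [-1, [0, 0, 0], [0, 0, 0]]]}}

```text
clock: 20.55
eef_pos: [0.5894, 0.0958, 0.0913]
tool_rot: [-0.119, 0.993, -0.0, -0.0]
ft_force: [-0.2, -0.0, -1.0]
grip_width: 0.016
```

Emit:
{"op": "play_rows", "data": {"moves": [[-1, [0, 0, 0.15], [0, 0, 0]], [-1, [0, 0, 0.1], [0, 0, 0]], [-1, [0, 0, 0], [0, 0, 0]]]}}

```text
clock: 20.8
eef_pos: [0.5895, 0.0958, 0.089]
tool_rot: [-0.119, 0.993, -0.0, -0.0]
ft_force: [0.3, -0.0, -1.6]
grip_width: 0.0157
```

Emit:
{"op": "play_rows", "data": {"moves": [[-1, [0, 0, 0.1], [0, 0, 0]], [-1, [0, 0, 0], [0, 0, 0]]]}}

```text
clock: 20.97
eef_pos: [0.5897, 0.0958, 0.0882]
tool_rot: [-0.119, 0.993, -0.0, 0.0]
ft_force: [0.4, 0.8, -1.2]
grip_width: 0.0159
```

Emit:
{"op": "play_rows", "data": {"moves": [[-1, [0, 0, 0.1], [0, 0, 0]], [-1, [0, 0, 0], [0, 0, 0]]]}}

```text
clock: 21.13
eef_pos: [0.5901, 0.0959, 0.0881]
tool_rot: [-0.119, 0.993, -0.0, 0.001]
ft_force: [-0.9, -0.4, 3.4]
grip_width: 0.0162
```

Emit:
{"op": "play_rows", "data": {"moves": [[-1, [0, 0, 0.05], [0, 0, 0]], [-1, [0, 0, 0], [0, 0, 0]]]}}

```text
clock: 21.3
eef_pos: [0.5902, 0.0959, 0.0881]
tool_rot: [-0.119, 0.993, -0.0, 0.001]
ft_force: [-1.2, -0.8, 5.7]
grip_width: 0.0162
```

Emit:
{"op": "play_rows", "data": {"moves": [[-0.5, [0, 0, 0], [0, 0, 0]], [-0.45, [0, 0, 0], [0, 0, 0]], [-0.35, [0, 0, 0], [0, 0, 0]], [-0.33, [0, 0, 0], [0, 0, 0]], [-0.33, [0, 0, 0], [0, 0, 0]], [-0.33, [0, 0, 0], [0, 0, 0]]]}}

```text
clock: 21.8
eef_pos: [0.5895, 0.0957, 0.0864]
tool_rot: [-0.119, 0.993, -0.0, -0.0]
ft_force: [0.5, 0.7, 0.8]
grip_width: 0.0286
```

Emit:
{"op": "play_rows", "data": {"moves": [[-0.33, [0, 0, -0.5], [0, 0, 0]], [-0.33, [0, 0, -1], [0, 0, 0]], [-0.33, [0, 0, -1.5], [0, 0, 0]], [-0.33, [0, 0, -2], [0, 0, 0]], [-0.33, [0, 0, -2], [0, 0, 0]], [-0.33, [0, 0, -2], [0, 0, 0]], [-0.33, [0, 0, -2], [0, 0, 0]], [0.2, [0, 0, -1], [0, 0, 0]], [1, [0, 0, 0], [0, 0, 0]], [1, [0, 0, 0], [0, 0, 0]]]}}

```text
clock: 22.63
eef_pos: [0.59, 0.0959, 0.2072]
tool_rot: [-0.119, 0.993, -0.0, 0.001]
ft_force: [-0.1, 0.4, -0.7]
grip_width: 0.0641
```

```bash
python3 - <<'E'
from h import *
from workcell import bot
o=bot.get_obs();print(o['eef_pos'],o['grip_width'],incharger(o['eef_pos']))
T=wristT(bot);p,d=bot.camera('wrist')
np.savez('w8.npz',p=p,d=d,K=bot.camera_info('wrist')['K'],T=T)
for i in(0,1,3,4):docked('w8.npz',i)
C=incharger(cloud(d,np.load('w8.npz')['K'],T));h=cv2.cvtColor(p,cv2.COLOR_RGB2HSV)
n=(h[...,0]<16)&(h[...,1]>170)&(h[...,2]>120)&(abs(C[...,0])<.04)&(abs(C[...,1]-.12)<.03);print('nub',np.percentile(C[n],[2,50,98],axis=0).round(4).tolist(),n.sum())
# plan: to a view pose beside the switch: TCP at charger (-.012, .1695)
Rs=tool([-np.sin(PSI),np.cos(PSI),0]);ex=np.array([np.cos(PSI),np.sin(PSI)]);ey=np.array([-np.sin(PSI),np.cos(PSI)])
plan(bot,[*(CH-.0115*ex+.17*ey),.19],Rs,n=8)
E
```

```text
[0.58995786 0.09591187 0.20720629] 0.0641096400428859 [-0.00100794 -0.09472192  0.20720629]
docked 0 1236 [[-0.0286, -0.1493, 0.1196], [0.0306, -0.1318, 0.126]] mid-y0 0.00046632845535632406 z 0.1242283204596149
docked 1 1206 [[-0.0297, -0.1012, 0.1224], [0.0282, -0.0837, 0.1259]] mid-y0 0.0005241144873441989 z 0.12418723659207115
docked 3 1302 [[-0.0307, -0.0063, 0.1188], [0.0275, 0.0109, 0.1257]] mid-y0 -0.0006874163299257965 z 0.1240531894008648
docked 4 1381 [[-0.0307, 0.0414, 0.1187], [0.028, 0.0588, 0.1259]] mid-y0 -0.0008635235361681287 z 0.12398787342108719
nub [[0.0034, 0.1129, 0.0376], [0.0065, 0.1191, 0.0448], [0.0106, 0.1265, 0.0461]] 87
n 8 turn/row [-0.0, -0.0001, 0.0001]
[0.12, 3.31, 0.2] [0.12, 3.31, 0.2] [0.12, 3.31, 0.2] [0.12, 3.31, 0.19] [0.12, 3.3, 0.2] [0.12, 3.31, 0.2] [0.12, 3.31, 0.2] [0.13, 3.31, 0.2]
```

Both packs are seated: their tops are at z 0.124, level with the docked ones. For the switch I need the open fingertip geometry and the mug clearance.

```bash
python3 - <<'E'
from h import *
from workcell import bot
z=np.load('w1.npz');Tc=bot.camera_info('wrist')['T_tool_cam'];L=cloud(z['d'],z['K'],Tc);ok=z['d']>0
for sgn in(1,-1):
    m=ok&(L[...,1]*sgn>.03)&(L[...,1]*sgn<.075)&(abs(L[...,0])<.03)&(L[...,2]>-.09)&(L[...,2]<.03);q=L[m]
    print('finger',sgn,len(q),'zmax',np.percentile(q[:,2],[90,99,99.9]).round(4))
    for a in np.arange(-.08,.01,.008):
        s=q[(q[:,2]>=a)&(q[:,2]<a+.008)]
        if len(s)>10:print(a.round(3),'x',np.percentile(s[:,0],[1,99]).round(4),'y',np.percentile(s[:,1],[1,99]).round(4),len(s))
t=np.load('top.npz');C=incharger(cloud(t['d'],t['K'],t['world_from_camera']))
m=(C[...,2]>.06)&(C[...,2]<.13)&(C[...,1]>.0)&(C[...,1]<.3)&(C[...,0]>.05)&(C[...,0]<.25)
print('mug charger frame',np.percentile(C[m],[1,50,99],axis=0).round(3).tolist(),m.sum())
E
```

```text
finger 1 3156 zmax [-0.0517 -0.0444 -0.0427]
-0.08 x [-0.0053  0.0112] y [0.0425 0.0559] 583
-0.072 x [-0.0109  0.0112] y [0.0426 0.0565] 627
-0.064 x [-0.0109  0.011 ] y [0.0427 0.0564] 519
-0.056 x [-0.0112  0.011 ] y [0.0427 0.056 ] 409
-0.048 x [-0.0112  0.0106] y [0.0427 0.049 ] 147
finger -1 3149 zmax [-0.0518 -0.0442 -0.0429]
-0.08 x [-0.0059  0.0112] y [-0.0556 -0.0419] 572
-0.072 x [-0.0112  0.0112] y [-0.0557 -0.0419] 611
-0.064 x [-0.0112  0.0111] y [-0.0558 -0.0419] 531
-0.056 x [-0.0112  0.011 ] y [-0.0554 -0.0419] 406
-0.048 x [-0.011   0.0107] y [-0.0472 -0.0419] 143
mug charger frame [[0.15, 0.113, 0.061], [0.197, 0.157, 0.085], [0.241, 0.196, 0.1]] 486
```

Emit:
{"op": "play_rows", "data": {"moves": [[1, [0.1, 3.3, 0.2], [0, 0, 0]], [1, [0.1, 3.3, 0.2], [0, 0, 0]], [1, [0.1, 3.3, 0.2], [0, 0, 0]], [1, [0.1, 3.3, 0.2], [0, 0, 0]], [1, [0.1, 3.3, 0.2], [0, 0, 0]], [1, [0.1, 3.3, 0.2], [0, 0, 0]], [1, [0.1, 3.3, 0.2], [0, 0, 0]], [1, [0.1, 3.3, 0.2], [0, 0, 0]], [1, [0, 0, 0], [0, 0, 0]], [1, [0, 0, 0], [0, 0, 0]]]}}

```text
clock: 23.52
eef_pos: [0.5175, 0.3516, 0.188]
tool_rot: [-0.121, 0.993, -0.001, -0.002]
ft_force: [-0.0, -1.0, -0.3]
grip_width: 0.0854
```

```bash
python3 - <<'E'
from h import *
from workcell import bot
o=bot.get_obs();print(incharger(o['eef_pos']))
Rs=tool([-np.sin(PSI),np.cos(PSI),0]);ex=np.array([np.cos(PSI),np.sin(PSI)]);ey=np.array([-np.sin(PSI),np.cos(PSI)])
plan(bot,[*(CH-.0110*ex+.168*ey),.05],Rs,n=6)
E
```

```text
[-0.01108702  0.17086598  0.18800605]
n 6 turn/row [-0.0003, -0.0007, 0.0007]
[-0.01, -0.04, 2.3] [-0.01, -0.05, 2.3] [-0.01, -0.04, 2.3] [-0.0, -0.05, 2.3] [-0.01, -0.04, 2.3] [-0.0, -0.05, 2.3]
```

Emit:
{"op": "play_rows", "data": {"moves": [[1, [0, -0.15, 1.5], [0, 0, 0]], [1, [0, -0.14, 2.3], [0, 0, 0]], [1, [0, 0, 2.3], [0, 0, 0]], [1, [0, 0, 2.3], [0, 0, 0]], [1, [0, 0, 2.3], [0, 0, 0]], [1, [0, 0, 2.0], [0, 0, 0]], [1, [0, 0, 1.0], [0, 0, 0]], [1, [0, 0, 0], [0, 0, 0]], [1, [0, 0, 0], [0, 0, 0]]]}}

```text
clock: 24.27
eef_pos: [0.52, 0.3465, 0.0531]
tool_rot: [-0.118, 0.993, -0.001, -0.001]
ft_force: [0.3, -0.2, 0.8]
grip_width: 0.0854
```

```bash
python3 - <<'E'
from h import *
from workcell import bot
o=bot.get_obs();print(incharger(o['eef_pos']),o['ft_force'])
T=wristT(bot);p,d=bot.camera('wrist');cv2.imwrite('pics/w9.png',p[:,:,::-1]);np.savez('w9.npz',p=p,d=d,K=bot.camera_info('wrist')['K'],T=T)
C=incharger(cloud(d,np.load('w9.npz')['K'],T));h=cv2.cvtColor(p,cv2.COLOR_RGB2HSV)
n=(h[...,0]<16)&(h[...,1]>170)&(h[...,2]>100)&(abs(C[...,0])<.04)&(abs(C[...,1]-.12)<.03);print('nub',np.percentile(C[n],[2,50,98],axis=0).round(4).tolist(),n.sum())
m=(abs(C[...,0])<.03)&(C[...,1]>.09)&(C[...,1]<.135)&(C[...,2]>.05)&(C[...,2]<.12);q=C[m];print('finger',len(q),np.percentile(q,[1,99],axis=0).round(4).tolist())
E
```

```text
[-0.00991188  0.16525189  0.05313771] [ 0.31989261 -0.23365742  0.84549766]
nub [[0.0029, 0.1106, 0.0379], [0.0066, 0.1199, 0.0451], [0.0152, 0.1269, 0.0464]] 302
finger 1277 [[-0.0209, 0.1097, 0.0969], [0.0013, 0.1234, 0.1198]]
```

View pics/w9.png

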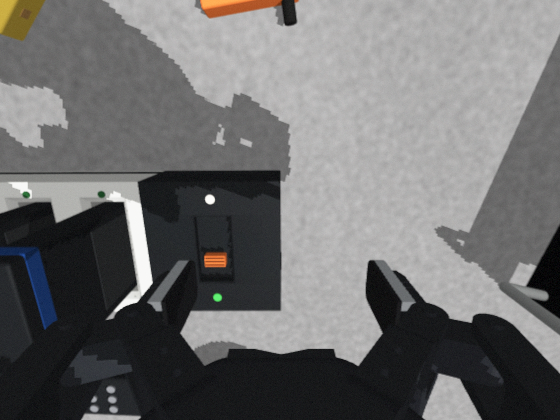

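The wrist view shows the nub at (215,260) in its recess and the left finger at (180,265) still above the deck. Before descending I check the linkage clearance to the docked receiver in slot 4.

```bash
python3 - <<'E'
from h import *
from workcell import bot
z=np.load('w1.npz');L=cloud(z['d'],z['K'],bot.camera_info('wrist')['T_tool_cam']);ok=z['d']>0
for a in np.arange(-.2,-.04,.02):
    m=ok&(L[...,2]>=a)&(L[...,2]<a+.02)&(abs(L[...,0])<.08);q=L[m]
    if len(q):print(a.round(3),len(q),'y',q[:,1].min().round(3),q[:,1].max().round(3),'x',q[:,0].min().round(3),q[:,0].max().round(3))
E
```

```text
-0.14 9470 y -0.066 0.065 x 0.005 0.021
-0.12 23674 y -0.074 0.075 x -0.014 0.018
-0.1 11172 y -0.075 0.075 x -0.014 0.016
-0.08 2945 y -0.056 0.057 x -0.012 0.012
-0.06 1603 y -0.056 0.057 x -0.012 0.011
```

Emit:
{"op": "play_rows", "data": {"moves": [[1, [0.15, 0.3, 0.5], [0, 0, 0]], [1, [0, 0, 0.5], [0, 0, 0]], [1, [0, 0, 0.5], [0, 0, 0]], [1, [0, 0, 0], [0, 0, 0]], [1, [0, 0, 0], [0, 0, 0]]]}}

```text
clock: 24.73
eef_pos: [0.5175, 0.35, 0.0382]
tool_rot: [-0.119, 0.993, -0.0, -0.0]
ft_force: [0.0, 0.0, 0.0]
grip_width: 0.0855
```

Emit:
{"op": "play_rows", "data": {"moves": [[1, [0, 0, 0.3], [0, 0, 0]], [1, [0, 0, 0.2], [0, 0, 0]], [1, [0, 0, 0.2], [0, 0, 0]], [1, [0, 0, 0], [0, 0, 0]]]}}

```text
clock: 25.07
eef_pos: [0.5176, 0.3499, 0.031]
tool_rot: [-0.119, 0.993, -0.0, -0.001]
ft_force: [0.2, 1.0, -1.1]
grip_width: 0.0855
```

Emit:
{"op": "play_rows", "data": {"moves": [[1, [0, 0, 0.2], [0, 0, 0]], [1, [0, 0, 0.2], [0, 0, 0]], [1, [0, 0, 0], [0, 0, 0]]]}}

```text
clock: 25.32
eef_pos: [0.5176, 0.3499, 0.0271]
tool_rot: [-0.119, 0.993, -0.0, -0.0]
ft_force: [0.9, -0.4, 0.8]
grip_width: 0.0853
```

```bash
cat > sw.py <<'E'
from h import *
from workcell import bot
o=bot.get_obs();print(incharger(o['eef_pos']),o['ft_force'])
T=wristT(bot);p,d=bot.camera('wrist');cv2.imwrite('pics/w10.png',p[:,:,::-1]);C=incharger(cloud(d,bot.camera_info('wrist')['K'],T));h=cv2.cvtColor(p,cv2.COLOR_RGB2HSV)
n=(h[...,0]<16)&(h[...,1]>170)&(h[...,2]>100)&(abs(C[...,0])<.04)&(abs(C[...,1]-.12)<.03);print('nub',np.percentile(C[n],[2,50,98],axis=0).round(4).tolist(),n.sum())
m=(abs(C[...,0])<.03)&(C[...,1]>.09)&(C[...,1]<.14)&(C[...,2]>.05)&(C[...,2]<.12);q=C[m];print('finger',len(q),np.percentile(q,[1,99],axis=0).round(4).tolist())
E
python3 sw.py
```

```text
[-0.01138858  0.16917741  0.02705814] [ 0.86208435 -0.41906252  0.78102899]
nub [[-0.0093, 0.1186, 0.0397], [0.0056, 0.1233, 0.045], [0.0111, 0.1271, 0.0708]] 266
finger 3743 [[-0.0244, 0.0994, 0.0717], [-0.0007, 0.128, 0.1198]]
```

View pics/w10.png

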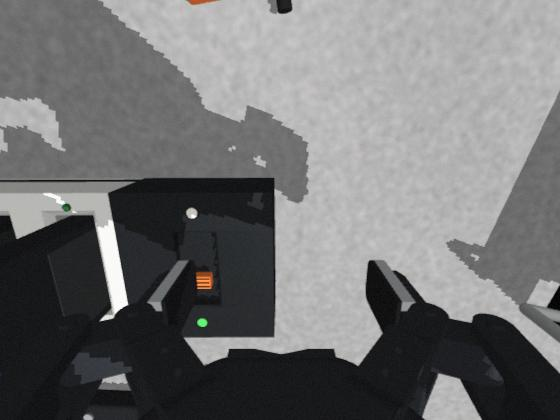

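The tip at (187,262) is still about 27 mm above the deck, so the real open tips sit about 44 mm behind the reported TCP. I'll continue down in small steps, watching the force.

Emit:
{"op": "play_rows", "data": {"moves": [[1, [0, 0, 0.4], [0, 0, 0]], [1, [0, 0, 0.4], [0, 0, 0]], [1, [0, 0, 0.4], [0, 0, 0]], [1, [0, 0, 0.3], [0, 0, 0]], [1, [0, 0, 0.3], [0, 0, 0]], [1, [0, 0, 0], [0, 0, 0]], [1, [0, 0, 0], [0, 0, 0]]]}}

```text
clock: 25.95
eef_pos: [0.5177, 0.3499, 0.0092]
tool_rot: [-0.119, 0.993, -0.0, -0.0]
ft_force: [0.2, -0.1, -0.3]
grip_width: 0.0855
```

```bash
python3 sw.py
```

```text
[-0.01136966  0.16918623  0.00917082] [ 0.16278697 -0.07587992 -0.26808911]
nub [[-0.0022, 0.1226, 0.0395], [0.0061, 0.1257, 0.0451], [0.0113, 0.1271, 0.0569]] 170
finger 11903 [[-0.0282, 0.097, 0.0567], [0.0001, 0.1385, 0.1198]]
```

Emit:
{"op": "play_rows", "data": {"moves": [[1, [0, 0, 0.3], [0, 0, 0]], [1, [0, 0, 0.3], [0, 0, 0]], [1, [0, 0, 0.2], [0, 0, 0]], [1, [0, 0, 0], [0, 0, 0]]]}}

```text
clock: 26.33
eef_pos: [0.5174, 0.3498, 0.0009]
tool_rot: [-0.119, 0.993, -0.0, -0.001]
ft_force: [0.6, 0.2, 0.0]
grip_width: 0.0855
```

Emit:
{"op": "play_rows", "data": {"moves": [[1, [0, 0, 0.15], [0, 0, 0]], [1, [0, 0, 0.15], [0, 0, 0]], [1, [0, 0, 0], [0, 0, 0]]]}}

```text
clock: 26.58
eef_pos: [0.5177, 0.35, -0.0018]
tool_rot: [-0.119, 0.993, -0.0, -0.0]
ft_force: [-0.2, -0.1, 0.5]
grip_width: 0.0851
```

Emit:
{"op": "play_rows", "data": {"moves": [[1, [0, 0, 0.15], [0, 0, 0]], [1, [0, 0, 0], [0, 0, 0]]]}}

```text
clock: 26.75
eef_pos: [0.5178, 0.3501, -0.0032]
tool_rot: [-0.119, 0.993, -0.0, -0.0]
ft_force: [-0.7, -0.7, -0.3]
grip_width: 0.0855
```

Emit:
{"op": "play_rows", "data": {"moves": [[1, [-0.2, 0, 0], [0, 0, 0]], [1, [-0.2, 0, 0], [0, 0, 0]], [1, [-0.2, 0, 0], [0, 0, 0]], [1, [0, 0, 0], [0, 0, 0]]]}}

```text
clock: 27.08
eef_pos: [0.5239, 0.3516, -0.003]
tool_rot: [-0.119, 0.993, -0.0, -0.0]
ft_force: [-1.2, 0.0, 0.1]
grip_width: 0.0854
```

Emit:
{"op": "play_rows", "data": {"moves": [[1, [-0.2, 0, 0], [0, 0, 0]], [1, [-0.2, 0, 0], [0, 0, 0]], [1, [-0.2, 0, 0], [0, 0, 0]], [1, [0, 0, 0], [0, 0, 0]]]}}

```text
clock: 27.42
eef_pos: [0.53, 0.353, -0.003]
tool_rot: [-0.119, 0.993, -0.0, 0.0]
ft_force: [0.1, -0.2, 1.1]
grip_width: 0.0855
```

```bash
python3 sw.py
```

```text
[ 0.00134296  0.16928103 -0.00301605] [ 0.11603206 -0.22489507  1.13626433]
nub [[0.0117, 0.1235, 0.0408], [0.017, 0.1267, 0.0449], [0.0208, 0.1273, 0.0535]] 103
finger 15258 [[-0.0158, 0.0971, 0.0527], [0.0124, 0.1394, 0.1191]]
```

Emit:
{"op": "play_rows", "data": {"moves": [[1, [-0.15, 0, 0], [0, 0, 0]], [1, [0, 0, 0], [0, 0, 0]]]}}

```text
clock: 27.63
eef_pos: [0.5305, 0.3531, -0.0031]
tool_rot: [-0.119, 0.993, -0.0, -0.001]
ft_force: [-2.4, -0.4, 1.4]
grip_width: 0.0853
```

Emit:
{"op": "play_rows", "data": {"moves": [[1, [-0.15, 0, 0], [0, 0, 0]], [1, [0, 0, 0], [0, 0, 0]]]}}

```text
clock: 27.8
eef_pos: [0.5305, 0.3531, -0.0032]
tool_rot: [-0.119, 0.993, -0.001, -0.002]
ft_force: [-6.8, -1.0, 3.1]
grip_width: 0.0854
```

At the stop (the force is rising and there is no more travel). I back off and withdraw.

Emit:
{"op": "play_rows", "data": {"moves": [[1, [0.4, 0, 0], [0, 0, 0]], [1, [0.2, 0, -0.5], [0, 0, 0]], [1, [0, 0, -1.5], [0, 0, 0]], [1, [0, 0, -2.5], [0, 0, 0]], [1, [0, 0, -3], [0, 0, 0]], [1, [0, 0, -3], [0, 0, 0]], [1, [0, 0, -3], [0, 0, 0]], [1, [0, 0, -3], [0, 0, 0]], [1, [0, 0, -3], [0, 0, 0]], [1, [0, 0, 0], [0, 0, 0]]]}}

```text
clock: 28.63
eef_pos: [0.5304, 0.3545, 0.2008]
tool_rot: [-0.119, 0.993, 0.003, 0.007]
ft_force: [0.0, 0.4, 0.6]
grip_width: 0.085
```

Emit:
{"op": "play_rows", "data": {"moves": [[1, [0, -3, 0], [0, 0, 0]], [1, [0, -3, 0], [0, 0, 0]], [1, [0, -3, 0], [0, 0, 0]], [1, [0, -3, 0], [0, 0, 0]], [1, [0, -3, 0], [0, 0, 0]], [1, [0, 0, 0], [0, 0, 0]], [1, [0, 0, 0], [0, 0, 0]], [1, [0, 0, 0], [0, 0, 0]]]}}

```text
clock: 29.3
eef_pos: [0.5626, 0.2068, 0.1925]
tool_rot: [-0.119, 0.993, 0.0, 0.001]
ft_force: [-0.4, 0.1, 0.1]
grip_width: 0.0854
```

```bash
python3 - <<'E'
from h import *
from workcell import bot
o=bot.get_obs();print(o['eef_pos'],o['clock'],abs(o['joint_vel']).max())
T=wristT(bot);p,d=bot.camera('wrist');cv2.imwrite('pics/w11.png',p[:,:,::-1]);np.savez('w11.npz',p=p,d=d,K=bot.camera_info('wrist')['K'],T=T)
for i in(0,1,3,4):docked('w11.npz',i)
C=incharger(cloud(d,np.load('w11.npz')['K'],T));h=cv2.cvtColor(p,cv2.COLOR_RGB2HSV)
n=(h[...,0]<16)&(h[...,1]>170)&(h[...,2]>100)&(abs(C[...,0])<.04)&(abs(C[...,1]-.12)<.03);print('nub',np.percentile(C[n],[2,50,98],axis=0).round(4).tolist(),n.sum())
E
```

```text
[0.5625637  0.20680056 0.19253407] 29.3 0.02481715577466997
docked 0 1572 [[-0.0284, -0.1488, 0.1187], [0.0306, -0.1313, 0.1262]] mid-y0 0.000943656233997836 z 0.12422750014440914
docked 1 1486 [[-0.03, -0.1004, 0.1189], [0.0288, -0.083, 0.126]] mid-y0 0.001327339779365569 z 0.1242010168094163
docked 3 1351 [[-0.0309, -0.0057, 0.121], [0.0277, 0.0117, 0.1258]] mid-y0 1.3952005052157278e-05 z 0.12428229822465711
docked 4 1367 [[-0.031, 0.0419, 0.1205], [0.0278, 0.0594, 0.1258]] mid-y0 -0.0003809075966337491 z 0.12417952734157214
nub [[0.0132, 0.113, 0.0392], [0.0156, 0.1174, 0.0446], [0.0208, 0.1262, 0.0467]] 56
```

View pics/w11.png

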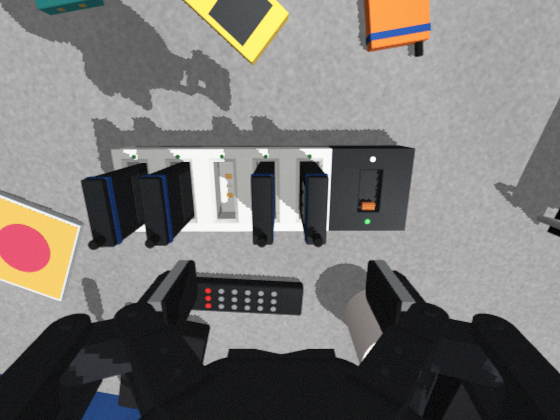

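All four packs stand at the same height with their aerials on the same side. The nub is at (368,207), against the green end of its recess, and has moved about 10 mm.

```bash
python3 -c "
from workcell import bot
print(bot.job_done())"
```

```text
the job is handed in; nothing more can be done
None
```

The job is handed in: both receivers are standing in the charger and the power switch is on. The arm's clock stood at 29.3 s of the allowed 72 s. No verdict was reported.

**Receivers:** The one nearer the charger went into slot 0 and the other into slot 1. I lowered each slowly until light contact (about 3 to 6 N) before releasing it. In the last wrist view:
- Their tops are at z = 0.124 m, the same as the receivers already docked.
- They sit about 1 mm off the slot centres along the rack, and within about 1.5 mm across it.
- Their aerials and screens face the same way as the docked ones.

**Switch:** I pushed it with one open finger to its stop, where the force rose to about 7 N with no further travel. The nub moved about 10 mm in the images and ended at the green dot.

**Rest of the scene:** The docked receivers read within about 1 mm of where they started. I saw no contact with anything else, but did not measure the other objects again.

**What disagreed:**
- The open fingertips appear about 44 mm behind the reported TCP, where the data sheet implies about 13 mm. For the switch I went by the camera view and the force reading instead.
- The gripper width read about 16 mm on the 18 mm receivers.

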